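# Slide the tall bottle crate into its bench bay and latch it

## Task

Push the tall, heavy bottle crate low, at its foot, so that it slides across the bench without tipping, fully home against the back stop of the aluminium bay. Then push the latch arm round by its white knob until it lies right across the mouth of the bay behind the crate. Nothing is to be lifted, keep the fingers off the crate's tall upper part and the bottles, and leave the glassware and the jar standing where they are.

Things in the scene. Friction and masses are not known exactly. Their poses are not given: they have to be found in the camera images.
- crate: The crate's foot: grey steel block 125 (x) x 150 (y) x 40 mm sliding on the bench; origin at the centre of its underside. Its +x part carries the tall upper part; the -x end is a bare step 56 mm deep and 40 mm high with a flat upright rear face 62.5 mm behind the origin: push there, towards +x. Whole crate 1.6 to 2.3 kg, 8 to 16 N to slide. Starts in front of the bay, up to 20 mm and 0.18 rad askew.
- crate_top: Tall upper part fixed on the foot: slatted plywood box 68 (x) x 150 (y) x 150 mm with two amber bottles fixed in it, white caps 235 mm above the bench. Origin at the centre of its underside, 28.5 mm to +x of the foot's origin and 40 mm above the bench, same axes. The fingers must not push it: pushed high, the crate tips.
- bay: Fixed aluminium bay, open to its -x; origin on the bench where the crate's origin stands when home (axes then agree); +x is the way in. Side rails 24 mm high, inner faces at y = +-80 mm (5 mm play a side) from x = -62 to +62 mm, flared out by 0.5 rad from there to x = -112, y = +-109 mm; back stop 24 mm high, face at x = +62.5 mm.
- latch_pivot (a point): Upright axis of the latch arm, outside the bay's +y rail: at (-74.5, +112) mm in the bay's frame, 29 mm above the bench (the arm's underside).
- latch_knob (a point): Middle of the white upright knob near the end of the steel latch arm: 16 mm diameter, from 41 to 75 mm above the bench, 100 mm from the pivot axis (this point at 58 mm height). The arm is 12 mm wide, from 29 to 41 mm above the bench (it passes over the rails) and ends 8 mm past the knob's centre.
- latch (a joint): Angle of the latch arm (rad), growing anticlockwise from above. 0: open, pointing out from the +y rail, 30 degrees from the bay's +y towards its -x; 1.05: along the bay's -x; 2.618 (end stop): shut, along the bay's -y across the mouth, 6 mm behind a crate that is home. Starts at 0 to 0.5, has slight friction (about 1.5 N at the knob), stays where left.
- flask: Bystander: conical glass flask with a stopper, 84 mm wide, 125 mm tall, origin at the centre of its underside.
- measure: Bystander: slim glass measuring cylinder on a 60 mm foot, 165 mm tall, origin at the centre of its underside.
- jar: Bystander: white plastic jar, 52 mm wide, 75 mm tall, origin at the centre of its underside.
There are look-alikes about, which are no part of the job. Of the things like the crate, leave any that is green, red or yellow; of the rest the smaller one is meant.

How it is judged:
By the outcome, as a careful person would: the job done as asked, in the order asked, and still so for the second after the job is handed in, with the robot touching nothing.
It also fails if it takes over 72 s, if anything falls off the work surface, if the arm or the gripper's body presses on something with over 40 N, if the wrist force passes 120 N, or if a joint passes its speed limit or range.

## Robot

A 6-joint arm with a two-finger parallel gripper is mounted at the origin on the work surface. World frame = base frame: x ahead of the robot, y to its left, z up, the work surface at z = 0. Lengths are in m, angles in rad, forces in N, time in s.
With the tool pointing down it reaches from about 0.4 to 0.925 m from the base axis. Payload 12.5 kg.
Tool frame: the origin (TCP) lies between the finger pads; the fingertips stand 25 mm ahead of it and the grasp point (between the pads) lies 6 mm ahead of it (tips_ahead is the distance from the TCP to the fingertips, in m); z points along the fingers, y is the direction in which the jaws open and shut (so a half turn about z gives the same grasp; the last joint's range is limited). The gripper opens to 95 mm and grips with 3 to 60 N. Pads are 20 mm wide; open, the fingers measure 119 mm over their backs; the gripper's body (75 mm by 180 mm) begins 59 mm behind the grasp point.
Start: joints at [1.208, 0.491, 1.559, -0, 1.092, -0.106], TCP at [0.159, 0.605, 0.206] pointing down, gripper open.
Joint ranges: [-3.1, 3.1], [-0.84, 2.19], [0.05, 2.79], [-1.13, 4.28], [0.06, 2.93], [-2.69, 2.69]. Speed limits (rad/s): [2.22, 2.22, 2.79, 3.14, 3.14, 3.14].

## Interface

Orientations are given as [roll, pitch, yaw] about the fixed x, y, z axes, in that order (R = Rz(yaw) Ry(pitch) Rx(roll)).
In Python, from plant import * gives the robot as it stands.
- The arm moves only by the tool step_arm, never from a script. Its argument "motion" is a list of rows, each a list of 7 numbers: the shift along the tool's x, y, z in mm, then the turn, a rotation vector about the tool's x, y, z in degrees, then the finger opening in mm, from 0 to 95.1. A call has 1 to 5 rows; each row is the pose to reach, as a shift and turn from the pose commanded when the call began, along the tool's axes at that moment; what a row does not reach only later rows make up. A row lasts 1/8 s, in which the tool goes at most 62.5 mm and 10.7 degrees, less where a joint would pass 70% of its speed; a pose out of reach is approached as far as the arm can. A call with a gripper value outside its range is refused whole. The fingers move at their own pace and stop on an object; "grip_force" is the grip in N (left out, the last holds). Time passes only in rows, so rows that repeat a pose let the fingers close. It gives the time, the measured TCP pose, the force and the opening at its end, in the units of the state.
- sense(): the state, without advancing time (a new reading comes with each control period).
- grab_frame(name): name is "scene" or "top" or "wrist"; returns a dict with "frame" (420x560x3 uint8, blue, green, red), "camera_matrix" (3x3 intrinsics, pixels), "distortion" ([k1, k2, p1, p2, k3] as OpenCV has them; the pictures are not rectified), "R" (3x3) and "t" (3): a world point X has camera coordinates R X + t. Camera axes: x right, y down, z forward; pixel columns grow to the right and rows downward; lengths in m; the calibration is good to about 2 mm. A picture is of the moment at which its call begins. There is no depth.
- hand_in(): hands the job in, once; it reports no verdict.
Trained networks look in a picture, given as the dict that the camera call returned (one of the last four; its "shot" number tells which), for a name from the list of things; names that differ only in an ending like _2 or _b are one class to them, and where a whole thing is asked for, a point or a joint stands for the part that bears it (a point fixed in the world has none). Each returns a list of dicts, best first, with "confidence" (0 to 1); they miss things now and then, are a little off and sometimes report something else, mostly with a low value. They report only what shows in the picture. A call takes as long as a camera call. They do not tell look-alikes from the thing itself.
- trace(picture, thing): "mask" (420x560 bool, what is visible of it) and "box" ([left, top, right, bottom] in pixels, round what is visible of it).
The state is a dict: "t": time; "joints": joint angles; "qd": joint speeds; "joint_efforts": joint torques, N m; "tool_pos": TCP position; "ee_rot": TCP orientation; "contact_force": force on the tool from outside, world axes, zero at the start; "wrist_torque": the same for the moment, N m; "gripper_width": finger opening in m.
Only numpy, scipy, OpenCV 4.12 (cv2) and the standard library are available. Lean on these libraries where they do the work, as an engineer would, in place of code of your own. Each camera call takes 0.05 s, during which the arm holds its last target.

## Working session

There is one attempt and no reset: what is moved stays moved. The work goes in short steps, Python scripts to look and compute and a tool call to move; the robot and the scene stay as the last step left them, time stands still between calls to the robot, and variables do not carry over. Pictures are saved under pics/ and viewed, and the job is handed in when it is done.

Besides the shell and the picture viewer there is one more tool, called after "Request:" as name([rows], argument=value, ...), one row to a line, values as JSON. step_arm: Moves the arm, as the interface text tells. Its arguments: {"type":"object","properties":{"motion":{"type":"array","items":{"type":"array","items":{"type":"number"}}},"grip_force":{"type":"number"}},"required":["motion"]}

```bash
mkdir -p pics; ls
python3 - <<'E'
from plant import *
import cv2
s=sense(); print(s)
for n in ["scene","top","wrist"]:
    f=grab_frame(n); cv2.imwrite(f"pics/a_{n}.png",f["frame"]); print(n,f["camera_matrix"],f["distortion"],f["R"],f["t"])
    for th in ["crate","crate_top","bay","latch_knob","flask","measure","jar"]:
        print(th,[(round(d["confidence"],2),[int(v) for v in d["box"]]) for d in trace(f,th)])
E
```

```text
pics
{'t': 0.0, 'joints': array([ 1.20838827e+00,  4.91582241e-01,  1.55946855e+00, -3.18944194e-05,
        1.09171702e+00, -1.05584008e-01]), 'qd': array([ 1.91037956e-04, -1.02543646e-03,  1.30340200e-03, -5.91799641e-06,
        6.33483134e-04, -9.87503586e-04]), 'joint_efforts': array([ 1.15516879e-03, -6.12659240e+01, -2.58175313e+01,  6.92269346e-02,
        4.83333401e-02, -1.20251811e-04]), 'tool_pos': array([0.15863674, 0.60425512, 0.20584109]), 'ee_rot': array([-3.14042106e+00, -9.57185692e-05,  2.88478327e+00]), 'contact_force': array([ 0.36915043, -0.22846446,  0.89363024]), 'wrist_torque': array([ 0.02027136,  0.01051263, -0.02623309]), 'gripper_width': 0.09513708020866331}
scene [[384.28972046   0.         277.79627122]
 [  0.         384.28972046 207.78375718]
 [  0.           0.           1.        ]] [-0.09622037  0.          0.          0.          0.        ] [[ 0.46050669  0.88757733 -0.01183522]
 [ 0.65250789 -0.34752356 -0.673395  ]
 [-0.60180316  0.30238033 -0.73918813]] [-0.18153461 -0.33722913  1.51228946]
crate [(0.98, [271, 107, 327, 184]), (0.92, [387, 12
[... 1069 characters left out ...]
235]), (0.81, [338, 257, 444, 315])]
bay [(0.9, [222, 125, 328, 225]), (0.59, [182, 143, 209, 174])]
latch_knob [(0.68, [224, 184, 250, 226])]
flask [(0.85, [342, 123, 371, 156])]
measure [(0.16, [224, 122, 323, 227])]
jar [(0.82, [358, 185, 385, 202])]
wrist [[320.0098966    0.         276.22521971]
 [  0.         320.0098966  210.16192964]
 [  0.           0.           1.        ]] [-0.060203  0.        0.        0.        0.      ] [[ 2.53215290e-01  9.67409952e-01 -4.29381829e-05]
 [ 9.34982446e-01 -2.44716137e-01  2.56752484e-01]
 [ 2.48374401e-01 -6.50538013e-02 -9.66477191e-01]] [-0.62464605 -0.02963888  0.39007374]
crate []
crate_top []
bay []
latch_knob []
flask []
measure []
jar []
```

View pics/a_scene.png

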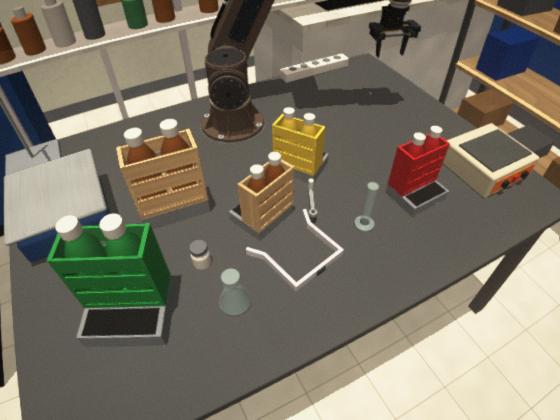

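View pics/a_top.png

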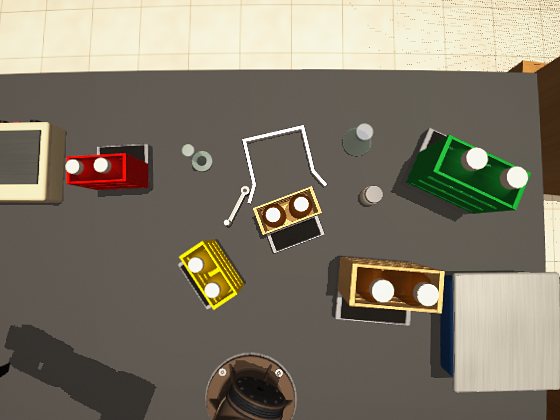

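The scene view shows two natural-wood crates, the smaller at (265,195) in front of the bay. In the top view the crate is at (288,215), the bay at (280,160), and the latch runs from its pivot (245,189) to the knob (227,223). Next I'll zoom in for exact corners.

Run:
```python
import cv2
f=cv2.imread("pics/a_top.png")[115:265,210:340]
cv2.imwrite("pics/z_top.png",cv2.resize(f,None,fx=4,fy=4,interpolation=cv2.INTER_CUBIC))
f=cv2.imread("pics/a_scene.png")[150:295,225:355]
cv2.imwrite("pics/z_scene.png",cv2.resize(f,None,fx=4,fy=4,interpolation=cv2.INTER_CUBIC))
```

```text
(no output)
```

View pics/z_top.png

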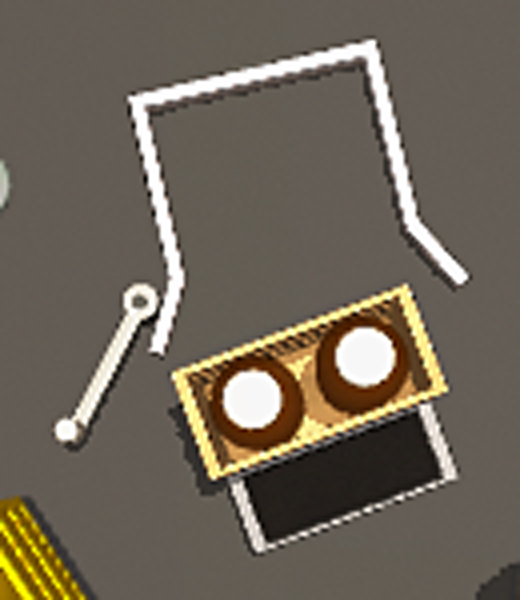

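View pics/z_scene.png

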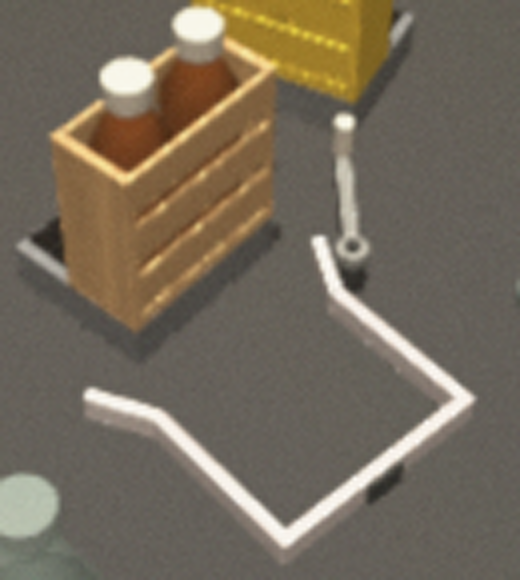

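```bash
cat > h.py <<'E'
import numpy as np, cv2
from scipy.optimize import least_squares
def proj(f,X):
    r=cv2.Rodrigues(f["R"])[0]
    return cv2.projectPoints(np.asarray(X,float).reshape(-1,1,3),r,f["t"],f["camera_matrix"],f["distortion"])[0].reshape(-1,2)
def place(p,L):
    L=np.asarray(L,float); c,s=np.cos(p[2]),np.sin(p[2])
    return np.c_[p[0]+c*L[:,0]-s*L[:,1],p[1]+s*L[:,0]+c*L[:,1],L[:,2]]
def ray(f,uv,z):
    n=cv2.undistortPoints(np.array(uv,float).reshape(-1,1,2),f["camera_matrix"],f["distortion"]).reshape(-1,2)
    d=np.c_[n,np.ones(len(n))]@f["R"]; c=-f["R"].T@f["t"]
    return c+d*((z-c[2])/d[:,2])[:,None]
def fit(obs,p0):
    # obs: list of (frame, local Nx3, px Nx2)
    r=least_squares(lambda p:np.concatenate([(proj(f,place(p,L))-np.array(u)).ravel() for f,L,u in obs]),p0,loss='soft_l1')
    return r.x,r.fun.reshape(-1,2)
def zz(pts,ox,oy,k=4): return [((a+.5)/k-.5+ox,(b+.5)/k-.5+oy) for a,b in pts]
E
python3 - <<'E'
from plant import *
from h import *
ft=grab_frame("top"); fs=grab_frame("scene")
np.set_printoptions(precision=4,suppress=True)
B=[(.0625,.08,.024),(.0625,-.08,.024),(-.062,-.08,.024),(-.112,-.109,.024),(-.062,.08,.024),(-.112,.109,.024)]
bt=zz([(148,108),(367,61),(402,224),(457,286),(185,272),(164,354)],210,115)
# scene: back-left(+y) is right corner
bs=zz([(453,398),(286,528),(163,412),(92,390),(341,284),(327,237)],225,150)
for o in ([(ft,B,bt)],[(fs,B,bs)],[(ft,B,bt),(fs,B,bs)]):
    p,r=fit(o,[.6,0,.1]); print("bay",p); print(r.round(1).tolist())
bay=p
# crate: foot frame; top x from -.0055 to .0625
C=[(.0625,.075,.19),(.0625,-.075,.19),(-.0055,-.075,.19),(-.0055,.075,.19),(-.0625,.075,.04),(-.0625,-.075,.04)]
ct=zz([(172,374),(407,285),(447,390),(213,479),(259,552),(457,478)],210,115)
Cs=[(.0625,.075,.19),(.0625,-.075,.19),(-.0055,-.075,.19),(.0625,-.075,.04),(.0625,.075,.04)]
cs=zz([(276,68),(128,182),(52,133),(136,330),(272,213)],225,150)
for o in ([(ft,C,ct)],[(fs,Cs,cs)],[(ft,C,ct),(fs,Cs,cs)]):
    p,r=fit(o,[.5,0,.1]); print("crate",p); print(r.round(1).tolist())
cr=p
c,s=np.cos(bay[2]),np.sin(bay[2]); R=np.array([[c,s],[-s,c]])
print("crate in bay",R@(cr[:2]-bay[:2]),cr[2]-bay[2])
kt=ray(ft,zz([(69,429)],210,115),.075)[0]; ks=ray(fs,zz([(344,121)],225,150),.075)[0]
pv=place(bay,[(-.0745,.112,.041)])[0]
print("knob",kt,ks,"pivot",pv,ray(ft,zz([(141,300)],210,115),.041),ray(fs,zz([(352,246)],225,150),.045))
print(np.linalg.norm((kt-pv)[:2]),R@(kt-pv)[:2])
for n,z,pt in (("flask",0,(234,308)),("jar",0,(201,264)),("measure",0,(365,223))): print(n,ray(fs,[pt],z))
E
```

```text
bay [ 0.6841 -0.0757  0.2255]
[[-0.3, -0.5], [-0.1, -1.1], [1.0, 0.5], [1.3, 0.0], [-0.3, 1.0], [-1.3, 0.0]]
bay [ 0.6849 -0.0719  0.2115]
[[1.7, 0.4], [0.1, 0.1], [1.0, -0.8], [-0.4, -1.0], [-0.7, 2.6], [-1.4, -0.0]]
bay [ 0.6844 -0.074   0.2216]
[[-0.9, -0.8], [-0.6, -1.1], [0.3, 0.6], [0.6, 0.1], [-1.0, 0.8], [-2.1, -0.2], [0.9, 0.2], [-0.3, 0.3], [0.3, -0.3], [-1.3, -0.4], [-1.8, 2.7], [-2.6, 0.1]]
crate [ 0.4972 -0.1115  0.3678]
[[-0.3, -0.3], [0.2, -0.5], [0.5, 0.0], [-0.4, 0.4], [-0.8, 0.7], [0.8, -0.2]]
crate [ 0.4956 -0.1091  0.3685]
[[0.3, -1.1], [-0.6, 0.1], [-0.3, 0.2], [0.3, 0.2], [0.4, 0.1]]
crate [ 0.4969 -0.1107  0.3701]
[[-0.6, -0.1], [-0.3, -0.4], [0.2, 0.1], [-0.7, 0.6], [-1.1, 0.9], [0.5, -0.2], [0.0, -0.7], [-0.9, 0.7], [-0.7, 0.8], [0.0, 0.7], [0.1, 0.5]]
crate in bay [-0.1909  0.0054] 0.1485354514018687
knob [0.4969 0.0597 0.075 ] [0.4959 0.0617 0.075 ] pivot [0.5871 0.0189 0.041 ] [[0.5869 0.0165 0.041 ]] [[0.5869 0.0162 0.045 ]]
0.09902828392088055 [-0.079   0.0597]
flask [[ 0.7444 -0.3074  0.    ]]
jar [[ 0.5776 -0.336   0.    ]]
measure [[0.6695 0.1543 0.    ]]
```

Run:
```python
from plant import *
from h import *
np.set_printoptions(precision=3,suppress=True)
ft=grab_frame("top")
print("yellow foot z.04",ray(ft,[(180,263),(207,308)],.04).tolist(),"top z.19",ray(ft,[(180,258),(212,240),(245,292),(212,309)],.19))
print("big wood foot",ray(ft,[(335,320),(339,258)],.05)[:,:2],"top z.24",ray(ft,[(352,264),(352,307)],.24), 'z.19',ray(ft,[(352,264),(352,307)],.19))
# overlay tool
p=np.array([.41,-.144,.37]);L=[(a,b,.09) for a,b in((.0375,.09),(.0375,-.09),(-.0375,-.09),(-.0375,.09))]
print(place(p,L))
im=ft["frame"].copy()
cv2.polylines(im,[proj(ft,place(p,L)).astype(int)],True,(255,255,0))
L=[(a,b,.015) for a,b in((.01,.06),(.01,-.06),(-.01,-.06),(-.01,.06))]
cv2.polylines(im,[proj(ft,place(p,L)).astype(int)],True,(0,255,0))
bay=(.6844,-.074,.2216); cr=(.497,-.111,.369)
for q,col in((bay,(0,0,255)),(cr,(255,0,255))):
  L=[(a,b,.024) for a,b in((.0625,.075),(.0625,-.075),(-.0625,-.075),(-.0625,.075))]
  cv2.polylines(im,[proj(ft,place(q,L)).astype(int)],True,col)
cv2.imwrite("pics/b_top.png",cv2.resize(im[110:350,150:470],None,fx=2.4,fy=2.4))
```

```text
yellow foot z.04 [[0.38330603139219255, 0.1938887433293047, 0.040000000000000036], [0.26150874654283485, 0.11721724529740374, 0.040000000000000036]] top z.19 [[ 0.409  0.151  0.19 ]
 [ 0.452  0.076  0.19 ]
 [ 0.331 -0.004  0.19 ]
 [ 0.29   0.074  0.19 ]]
big wood foot [[ 0.235 -0.231]
 [ 0.401 -0.242]] top z.24 [[ 0.402 -0.246  0.24 ]
 [ 0.308 -0.246  0.24 ]] z.19 [[ 0.398 -0.254  0.19 ]
 [ 0.298 -0.254  0.19 ]]
[[ 0.412 -0.047  0.09 ]
 [ 0.478 -0.214  0.09 ]
 [ 0.408 -0.241  0.09 ]
 [ 0.342 -0.074  0.09 ]]
```

View pics/b_top.png

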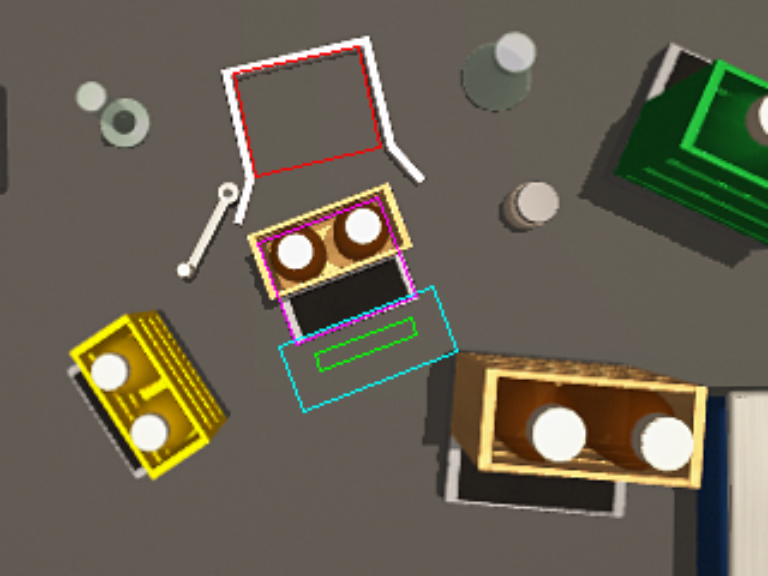

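```bash
cat > to.py <<'E'
import sys
from plant import *
from h import *
from scipy.spatial.transform import Rotation as Ro
def rel(target,yaw):
    s=sense(); R=Ro.from_euler('xyz',s["ee_rot"])
    d=R.inv().apply(np.array(target)-s["tool_pos"])*1000
    T=Ro.from_euler('xyz',[np.pi,0,yaw]); rv=(R.inv()*T).as_rotvec(degrees=True)
    print("t",round(s["t"],2),"pos",s["tool_pos"].round(4),"rot",s["ee_rot"].round(3),"shift",d.round(1),"turn",rv.round(1),"J",s["joints"].round(2),"F",s["contact_force"].round(1))
if __name__=="__main__":
    a=list(map(float,sys.argv[1:])); rel(a[:3],a[3])
E
python3 to.py .42 .40 .33 3.2
```

```text
t 1.35 pos [0.1587 0.6045 0.2065] rot [3.142 0.    2.885] shift [-304.6 -131.5 -123.5] turn [  0.    0.  -18.1] J [ 1.21  0.49  1.56 -0.    1.09 -0.11] F [-0.3 -0.3 -0.8]
```

Request:
step_arm([
  [-50, -20, -50, 0, 0, -4, 70],
  [-110, -45, -90, 0, 0, -8, 70],
  [-170, -75, -124, 0, 0, -12, 70],
  [-230, -100, -124, 0, 0, -15, 70],
  [-290, -125, -124, 0, 0, -18, 70],
])

```text
t: 1.98
tool_pos: [0.3781, 0.4325, 0.3291]
ee_rot: [3.14, 0.001, -3.082]
contact_force: [0.1, 0.5, -0.6]
gripper_width: 0.0705
```

```bash
python3 to.py .45 .14 .33 3.35;python3 to.py .413 -.122 .33 3.51
```

```text
t 1.98 pos [0.3781 0.4325 0.3291] rot [ 3.140e+00  1.000e-03 -3.082e+00] shift [ -54.4 -296.2   -1.2] turn [ 0.1  0.1 -8.5] J [ 0.74  0.32  1.51  0.    1.31 -0.89] F [ 0.1  0.5 -0.6]
t 1.98 pos [0.3781 0.4325 0.3291] rot [ 3.140e+00  1.000e-03 -3.082e+00] shift [  -1.9 -555.6   -1.6] turn [  0.1   0.1 -17.7] J [ 0.74  0.32  1.51  0.    1.31 -0.89] F [ 0.1  0.5 -0.6]
```

Request:
step_arm([
  [-10, -55, 0, 0, 0, -2, 70],
  [-20, -110, 0, 0, 0, -4, 70],
  [-32, -170, 0, 0, 0, -6, 70],
  [-42, -230, 0, 0, 0, -8, 70],
  [-50, -290, 0, 0, 0, -9, 70],
])

```text
t: 2.6
tool_pos: [0.4434, 0.1451, 0.3281]
ee_rot: [3.142, 0.001, -2.926]
contact_force: [0.1, -0.1, -0.4]
gripper_width: 0.0698
```

```bash
python3 to.py .413 -.122 .33 3.51
```

```text
t 2.6 pos [0.4434 0.1451 0.3281] rot [ 3.142e+00  1.000e-03 -2.926e+00] shift [  86.8 -254.5   -2. ] turn [-0.   0.  -8.8] J [ 0.17  0.14  1.74  0.    1.25 -1.61] F [ 0.1 -0.1 -0.4]
```

Request:
step_arm([
  [20, -55, 0, 0, 0, -2, 70],
  [40, -115, 0, 0, 0, -4, 70],
  [60, -175, 0, 0, 0, -6, 70],
  [80, -230, 0, 0, 0, -8, 70],
  [87, -254, 0, 0, 0, -9, 70],
])

```text
t: 3.22
tool_pos: [0.4117, -0.1222, 0.3281]
ee_rot: [-3.141, 0.0, -2.772]
contact_force: [0.2, -0.4, 0.1]
gripper_width: 0.0697
```

Request:
step_arm([
  [0, 0, 0, 0, 0, 0, 70],
  [0, 0, 0, 0, 0, 0, 70],
])

```text
t: 3.48
tool_pos: [0.4123, -0.119, 0.3279]
ee_rot: [3.141, 0.0, -2.77]
contact_force: [0.6, 0.6, -0.1]
gripper_width: 0.0699
```

```bash
python3 to.py .413 -.122 .04 3.51
python3 - <<'E'
from plant import *
import cv2
for n in("top","scene"): cv2.imwrite(f"pics/c_{n}.png",grab_frame(n)["frame"])
E
```

```text
t 3.48 pos [ 0.4123 -0.119   0.3279] rot [ 3.141  0.    -2.77 ] shift [  0.5  -3.1 287.9] turn [0.  0.  0.2] J [-0.44  0.08  1.82  0.    1.24 -2.38] F [ 0.6  0.6 -0.1]
```

View pics/c_top.png

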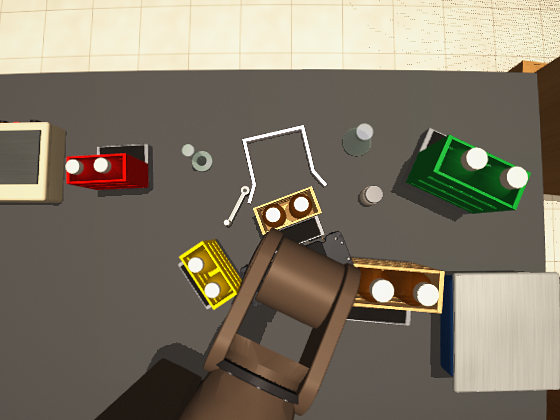

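View pics/c_scene.png

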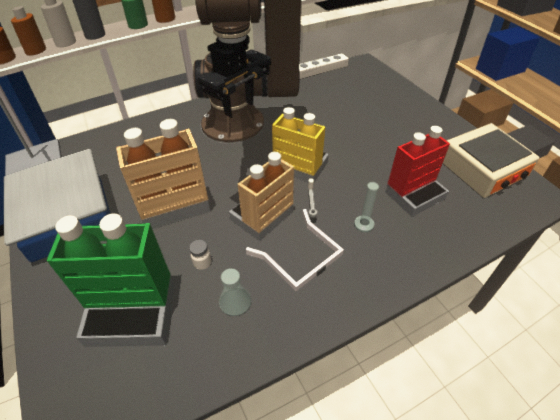

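The top and scene views show the hand above and behind the crate's step, with everything undisturbed and room on both sides. I'll lower it in stages.

Request:
step_arm([
  [0, -2, 40, 0, 0, 0, 70],
  [0, -3, 80, 0, 0, 0, 70],
  [0, -3, 120, 0, 0, 0, 70],
  [0, -3, 160, 0, 0, 0, 70],
  [0, -3, 175, 0, 0, 0, 70],
])

```text
t: 4.2
tool_pos: [0.4129, -0.1211, 0.1511]
ee_rot: [3.14, -0.002, -2.769]
contact_force: [0.3, -0.2, 0.3]
gripper_width: 0.0697
```

```bash
python3 to.py .413 -.122 .04 3.51
python3 - <<'E'
from plant import *
import cv2
for n in("top","scene"): cv2.imwrite(f"pics/d_{n}.png",grab_frame(n)["frame"])
E
```

```text
t 4.2 pos [ 0.4129 -0.1211  0.1511] rot [ 3.140e+00 -2.000e-03 -2.769e+00] shift [ 1.000e-01 -1.100e+00  1.111e+02] turn [ 0.1 -0.1  0.3] J [-0.44  0.3   2.08  0.    0.77 -2.38] F [ 0.3 -0.2  0.3]
```

View pics/d_top.png

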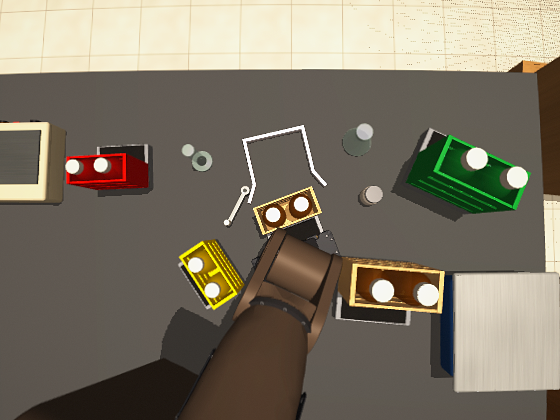

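View pics/d_scene.png

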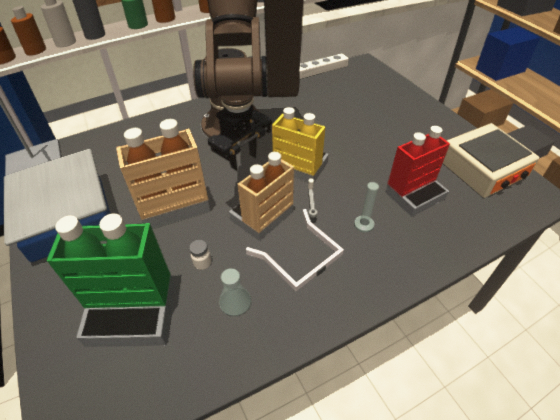

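Request:
step_arm([
  [0, -1, 40, 0, 0, 0, 70],
  [0, -1, 75, 0, 0, 0, 70],
  [0, -1, 100, 0, 0, 0, 70],
  [0, -1, 112, 0, 0, 0, 70],
  [0, -1, 114, 0, 0, 0, 70],
])

```text
t: 4.92
tool_pos: [0.4141, -0.1232, 0.0391]
ee_rot: [3.142, 0.0, -2.77]
contact_force: [-0.7, -0.3, -0.8]
gripper_width: 0.0701
```

```bash
python3 to.py .413 -.122 .037 3.51
python3 - <<'E'
from plant import *
import cv2
f={n:grab_frame(n)["frame"] for n in("top","scene")}
cv2.imwrite(f"pics/e.png",cv2.hconcat([cv2.resize(f["scene"][80:280,160:360],(400,400),interpolation=cv2.INTER_CUBIC),cv2.resize(f["top"][150:350,170:370],(400,400),interpolation=cv2.INTER_CUBIC)]))
E
```

```text
t 4.92 pos [ 0.4141 -0.1232  0.0391] rot [ 3.142  0.    -2.77 ] shift [0.6 1.5 2.1] turn [0.  0.  0.2] J [-0.44  0.51  2.18  0.    0.45 -2.39] F [-0.7 -0.3 -0.8]
```

View pics/e.png

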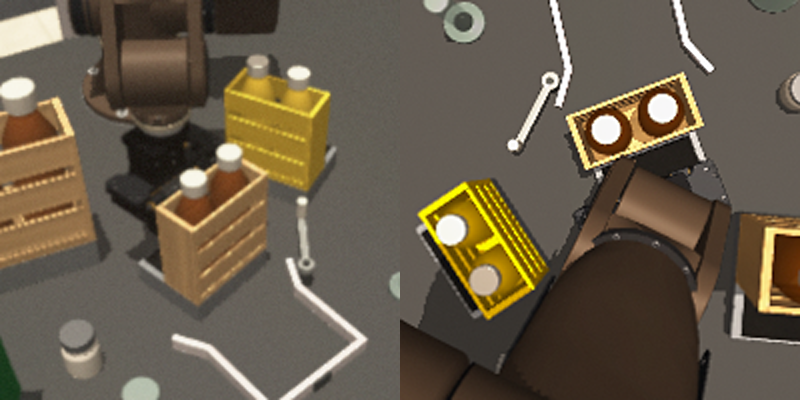

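```bash
cat > path.py <<'E'
import sys
from to import *
bay=np.array([.6844,-.074,.2216])
# args: list of bayx,bayy,relyaw(tool-side) triples: tool pose in bay frame, yaw rel to bay
s=sense(); R=Ro.from_euler('xyz',s["ee_rot"])
c,sn=np.cos(bay[2]),np.sin(bay[2]); d=s["tool_pos"][:2]-bay[:2]
print("t",round(s["t"],2),"tool in bay",(np.array([c*d[0]+sn*d[1],-sn*d[0]+c*d[1]])*1000).round(1),"yaw",round((s["ee_rot"][2]+np.pi-bay[2]+np.pi)%(2*np.pi)-np.pi,3),"z",s["tool_pos"][2].round(4),"F",s["contact_force"].round(1),"J",s["joints"].round(2))
a=np.array(list(map(float,sys.argv[2:]))).reshape(-1,3); z=float(sys.argv[1])
for x,y,w in a:
    P=place(bay,[(x/1000,y/1000,z)])[0]
    dd=R.inv().apply(P-s["tool_pos"])*1000
    rv=(R.inv()*Ro.from_euler('xyz',[np.pi,0,bay[2]+w+np.pi])).as_rotvec(degrees=True)
    print((x,y,w),dd.round(1),rv.round(1))
E
python3 path.py .037 -268 14.4 .1485 -262 14.4 .1485 -240 15 .11 -220 16 .075  -200 17 .03
```

```text
t 5.03 tool in bay [-274.4   11.2] yaw 0.15 z 0.0396 F [ 0.4 -0.2 -0.3] J [-0.44  0.51  2.18  0.    0.45 -2.39]
(np.float64(-268.0), np.float64(14.4), np.float64(0.1485)) [-6.8  2.2  2.6] [-0.   0.   0.1]
(np.float64(-262.0), np.float64(14.4), np.float64(0.1485)) [-12.7   1.3   2.6] [-0.   0.   0.1]
(np.float64(-240.0), np.float64(15.0), np.float64(0.11)) [-34.6  -1.4   2.6] [-0.   0.   2.3]
(np.float64(-220.0), np.float64(16.0), np.float64(0.075)) [-54.5  -3.4   2.6] [-0.   0.   4.3]
(np.float64(-200.0), np.float64(17.0), np.float64(0.03)) [-74.4  -5.4   2.6] [-0.   0.   6.9]
```

Request:
step_arm([
  [-4, 1, 2, 0, 0, 0, 70],
  [-8, 2, 2, 0, 0, 0, 70],
  [-12, 2, 2, 0, 0, 0, 70],
  [-15, 1, 2, 0, 0, 0, 70],
  [-18, 1, 2, 0, 0, 0.5, 70],
])

```text
t: 5.65
tool_pos: [0.4305, -0.1159, 0.0369]
ee_rot: [3.142, 0.0, -2.779]
contact_force: [-0.0, 0.3, 0.2]
gripper_width: 0.0698
```

```bash
python3 path.py .037 -240 15 .11 -220 16 .075  -200 17 .03
python3 - <<'E'
from plant import *
import cv2
f={n:grab_frame(n)["frame"] for n in("top","scene")}
cv2.imwrite(f"pics/g.png",cv2.hconcat([cv2.resize(f["scene"][80:280,160:360],(400,400),interpolation=cv2.INTER_CUBIC),cv2.resize(f["top"][115:265,210:360],(400,400),interpolation=cv2.INTER_CUBIC)]))
E
```

```text
t 5.65 tool in bay [-256.9   14.9] yaw 0.141 z 0.0369 F [-0.   0.3  0.2] J [-0.41  0.53  2.15  0.    0.46 -2.34]
(np.float64(-240.0), np.float64(15.0), np.float64(0.11)) [-16.8  -2.3  -0.1] [0.  0.  1.8]
(np.float64(-220.0), np.float64(16.0), np.float64(0.075)) [-36.7  -4.1  -0.1] [0.  0.  3.8]
(np.float64(-200.0), np.float64(17.0), np.float64(0.03)) [-56.6  -5.9  -0.1] [0.  0.  6.3]
```

View pics/g.png

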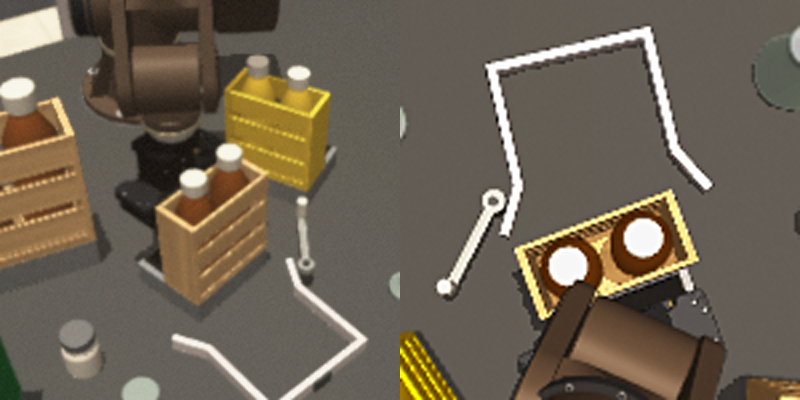

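Request:
step_arm([
  [-2, 0, 0, 0, 0, 0, 70],
  [-4, 0, 0, 0, 0, 0.2, 70],
  [-6, -1, 0, 0, 0, 0.4, 70],
])

```text
t: 6.12
tool_pos: [0.4363, -0.1147, 0.0369]
ee_rot: [3.142, 0.0, -2.786]
contact_force: [0.7, -0.4, 0.6]
gripper_width: 0.0702
```

```bash
python3 path.py .037 -240 15 .11 -220 16 .075  -200 17 .03
```

```text
t 6.12 tool in bay [-251.    14.8] yaw 0.134 z 0.0369 F [ 0.7 -0.4  0.6] J [-0.4   0.53  2.14  0.    0.47 -2.33]
(np.float64(-240.0), np.float64(15.0), np.float64(0.11)) [-10.9  -1.3  -0.1] [0.  0.  1.4]
(np.float64(-220.0), np.float64(16.0), np.float64(0.075)) [-30.8  -3.   -0.1] [0.  0.  3.4]
(np.float64(-200.0), np.float64(17.0), np.float64(0.03)) [-50.8  -4.7  -0.1] [0. 0. 6.]
```

Run:
```python
from plant import *
from h import *
ft=grab_frame("top");fs=grab_frame("scene")
a=cv2.resize(fs["frame"][130:230,190:290],(400,400),interpolation=cv2.INTER_CUBIC)
im=cv2.resize(ft["frame"],None,fx=4,fy=4,interpolation=cv2.INTER_CUBIC)
cv2.imwrite("pics/h.png",cv2.hconcat([a,im[4*175:4*275,4*240:4*340]]))
im=fs["frame"].copy()
cv2.polylines(im,[proj(fs,place((.497,-.111,.369),[(a,b,.04) for a,b in((.0625,.075),(.0625,-.075),(-.0625,-.075),(-.0625,.075))])).astype(int)],True,(255,0,255))
cv2.imwrite("pics/h2.png",cv2.resize(im[130:230,190:290],None,fx=6,fy=6,interpolation=cv2.INTER_CUBIC))
```

```text
(no output)
```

View pics/h.png

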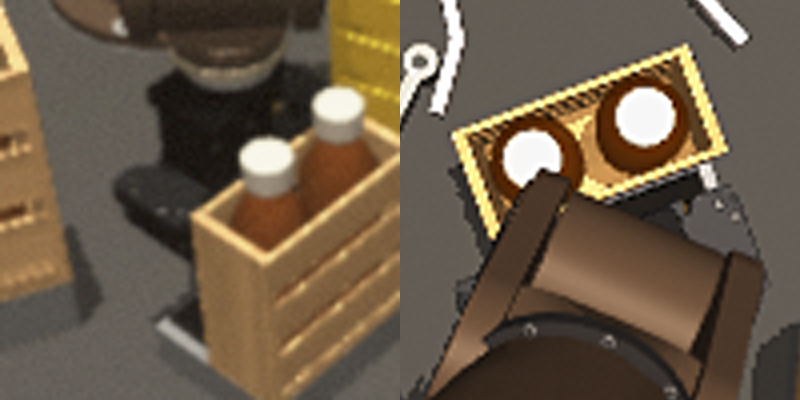

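View pics/h2.png

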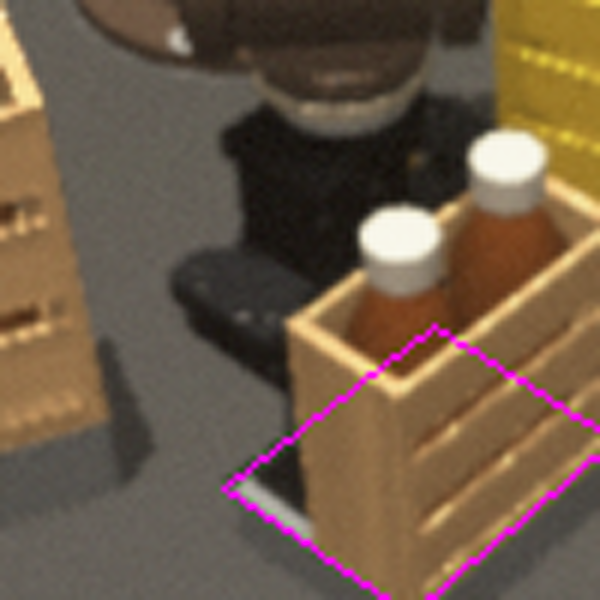

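Run:
```python
from plant import *
from h import *
fs=grab_frame("scene")
def tool(p,yaw,L): # yaw tool; local tool coords
    return place((p[0],p[1],yaw),[(x,-y,p[2]-z) for x,y,z in L])
def draw(im,p,yaw,w):
    h=w/2
    for sg in(1,-1):
        L=[(a,sg*b,z) for z in(.025,-.05) for a,b in((.01,h),(.01,h+.012),(-.01,h+.012),(-.01,h))]
        u=proj(fs,tool(p,yaw,L)).astype(int)
        cv2.polylines(im,[u[:4]],True,(0,255,0));cv2.polylines(im,[u[4:]],True,(0,255,255))
    L=[(a,b,-.053) for a,b in((.0375,.09),(.0375,-.09),(-.0375,-.09),(-.0375,.09))]
    cv2.polylines(im,[proj(fs,tool(p,yaw,L)).astype(int)],True,(255,255,0))
a=cv2.imread("pics/a_scene.png");draw(a,(.1587,.6045,.206),2.885,.095)
a=cv2.resize(a[0:80,350:450],None,fx=4,fy=4)
b=cv2.imread("pics/d_scene.png");draw(b,(.4129,-.1211,.1511),-2.769,.07)
b=cv2.resize(b[70:220,180:300],None,fx=3,fy=3)
c=fs["frame"].copy();draw(c,(.4363,-.1147,.0369),-2.786,.07)
c=cv2.resize(c[90:240,180:300],None,fx=3,fy=3)
o=np.zeros((450,760,3),np.uint8);o[:450,:360]=b;o[:450,380:740]=c
cv2.imwrite("pics/i1.png",a);cv2.imwrite("pics/i2.png",o)
```

```text
(no output)
```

View pics/i1.png

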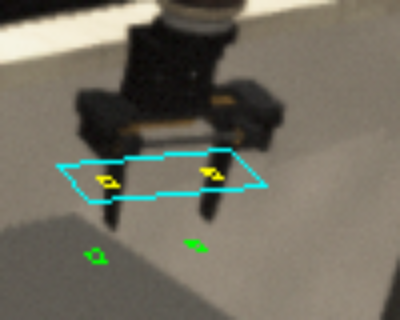

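View pics/i2.png

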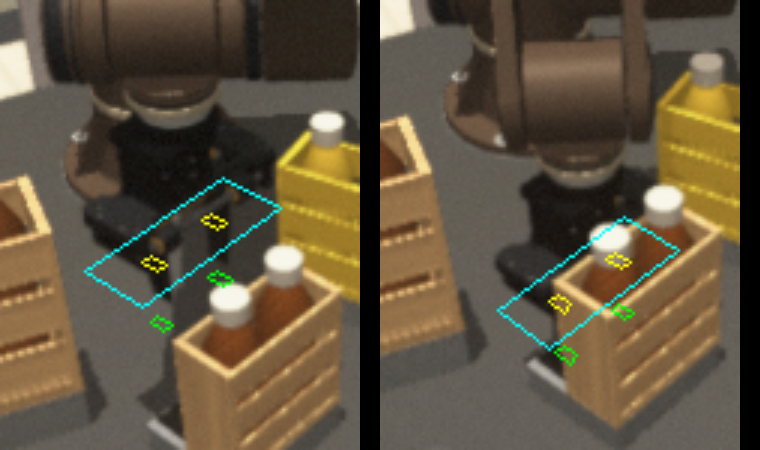

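Run:
```python
from plant import *
from h import *
fw=grab_frame("wrist"); im=fw["frame"].copy()
print(-fw["R"].T@fw["t"], sense()["tool_pos"])
cv2.imwrite("pics/w0.png",im)
for z,col in((0,(255,0,255)),(.04,(0,0,255))):
  cv2.polylines(im,[proj(fw,place((.497,-.111,.369),[(a,b,z) for a,b in((-.0055,.075),(-.0055,-.075),(-.0625,-.075),(-.0625,.075))])).astype(int)],True,col)
cv2.imwrite("pics/w1.png",im)
```

```text
[ 0.36869175 -0.14036406  0.21498138] [ 0.43617203 -0.11472437  0.03687759]
```

View pics/w1.png

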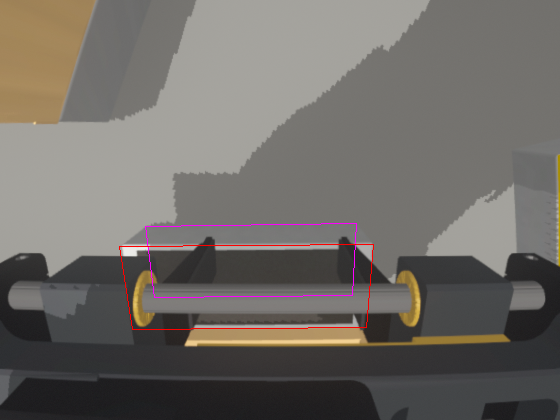

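Run:
```python
from plant import *
from h import *
fw=grab_frame("wrist"); im=fw["frame"].copy(); s=sense(); p=s["tool_pos"]; yaw=s["ee_rot"][2]
im=cv2.resize(im[200:320,130:430],None,fx=2.6,fy=2.6,interpolation=cv2.INTER_CUBIC)
for zt,col in((.025,(0,255,0)),(.0,(0,255,255)),(-.0125,(255,0,0))):
  for sg in(1,-1):
    L=[(x,-sg*y,p[2]-zt) for x,y in((.01,.035),(.01,.047),(-.01,.047),(-.01,.035))]
    u=proj(fw,place((p[0],p[1],yaw),L)); print(zt,u.round(0).tolist())
    u=((u-[130,200])*2.6).astype(int); cv2.polylines(im,[u],True,col)
cv2.imwrite("pics/w2.png",im)
```

```text
0.025 [[329.0, 222.0], [347.0, 222.0], [346.0, 250.0], [328.0, 250.0]]
0.025 [[224.0, 222.0], [206.0, 222.0], [208.0, 250.0], [225.0, 250.0]]
0.0 [[336.0, 235.0], [357.0, 235.0], [354.0, 266.0], [335.0, 266.0]]
0.0 [[218.0, 235.0], [197.0, 235.0], [199.0, 266.0], [219.0, 266.0]]
-0.0125 [[340.0, 242.0], [362.0, 242.0], [359.0, 275.0], [338.0, 275.0]]
-0.0125 [[214.0, 242.0], [192.0, 242.0], [194.0, 275.0], [215.0, 275.0]]
```

View pics/w2.png

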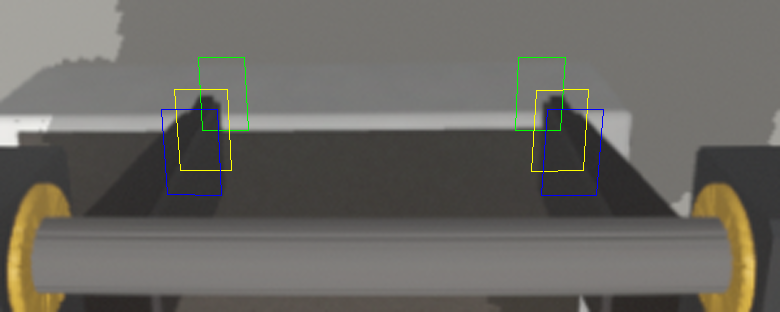

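The wrist view shows the fingertips over the step, with tips at about (207,237) and (347,237). They sit roughly 37 mm higher than the stated tool length implies, which explains the missing contact. I'll back off, go lower, and probe the height.

Request:
step_arm([
  [6, -1, -3, 0, 0, -0.3, 70],
  [13, -1, -3, 0, 0, -0.6, 70],
  [20, -1, -3, 0, 0, -0.9, 70],
  [27, -1, -3, 0, 0, -0.9, 70],
  [27, -1, -3, 0, 0, -0.9, 70],
])

```text
t: 7.0
tool_pos: [0.4107, -0.1252, 0.0399]
ee_rot: [3.141, -0.0, -2.771]
contact_force: [0.3, -0.4, -0.7]
gripper_width: 0.0701
```

Request:
step_arm([
  [0, 0, 6, 0, 0, 0, 70],
  [0, 0, 12, 0, 0, 0, 70],
  [0, 0, 18, 0, 0, 0, 70],
  [0, 0, 20, 0, 0, 0, 70],
])

```text
t: 7.5
tool_pos: [0.4111, -0.1249, 0.0193]
ee_rot: [3.141, -0.001, -2.77]
contact_force: [-0.3, -0.2, 0.2]
gripper_width: 0.07
```

```bash
python3 to.py .413 -.122 .0 3.51
python3 - <<'E'
from plant import *
from h import *
fw=grab_frame("wrist"); im=fw["frame"].copy()
for z,col in((0,(255,0,255)),(.04,(0,0,255))):
  cv2.polylines(im,[proj(fw,place((.497,-.111,.369),[(a,b,z) for a,b in((-.0055,.075),(-.0055,-.075),(-.0625,-.075),(-.0625,.075))])).astype(int)],True,col)
cv2.imwrite("pics/w3.png",im)
E
```

```text
t 7.5 pos [ 0.4111 -0.1249  0.0193] rot [ 3.141e+00 -1.000e-03 -2.770e+00] shift [-2.9  2.  19.3] turn [ 0.  -0.   0.2] J [-0.45  0.55  2.2   0.    0.39 -2.39] F [-0.3 -0.2  0.2]
```

View pics/w3.png

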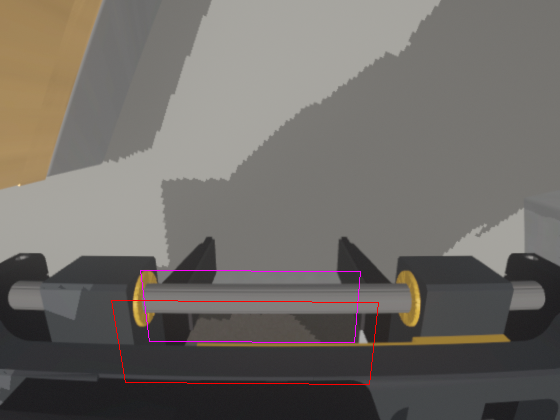

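Request:
step_arm([
  [0, 0, 4, 0, 0, 0, 70],
  [0, 0, 8, 0, 0, 0, 70],
  [0, 0, 12, 0, 0, 0, 70],
  [0, 0, 14, 0, 0, 0, 70],
])

```text
t: 8.05
tool_pos: [0.4111, -0.125, 0.0056]
ee_rot: [3.141, -0.0, -2.77]
contact_force: [-0.4, -0.2, -0.1]
gripper_width: 0.07
```

Request:
step_arm([
  [0, 0, 3, 0, 0, 0, 70],
  [0, 0, 5, 0, 0, 0, 70],
])

```text
t: 8.3
tool_pos: [0.4112, -0.125, 0.0007]
ee_rot: [3.141, 0.0, -2.77]
contact_force: [0.2, 0.5, 0.5]
gripper_width: 0.0702
```

Run:
```python
from plant import *
from h import *
s=sense();print(s["tool_pos"],s["contact_force"].round(1))
fs=grab_frame("scene")
c=fs["frame"]
cv2.imwrite("pics/k.png",cv2.resize(c[100:220,190:310],None,fx=5,fy=5,interpolation=cv2.INTER_CUBIC))
```

```text
[ 0.41121482 -0.12503832  0.0007151 ] [0.2 0.5 0.5]
```

View pics/k.png

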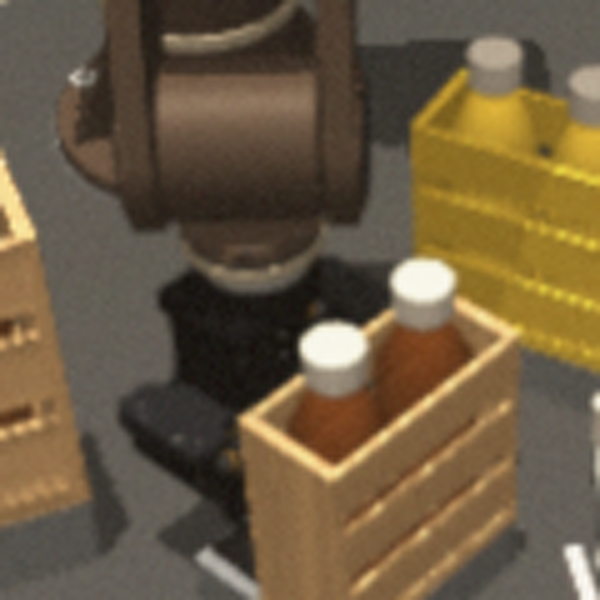

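Request:
step_arm([
  [-4, 2, 0, 0, 0, 0, 70],
  [-8, 3, 0, 0, 0, 0, 70],
  [-12, 3, 0, 0, 0, 0, 70],
  [-15, 3, 0, 0, 0, 0, 70],
])

```text
t: 8.85
tool_pos: [0.4226, -0.1164, 0.001]
ee_rot: [3.139, -0.003, -2.771]
contact_force: [-12.1, -6.3, 10.2]
gripper_width: 0.0699
```

```bash
python3 path.py .001  -256 14.5 .1485 -240 15 .11 -220 16 .075  -200 17 .03
```

```text
t 8.85 tool in bay [-264.7   16.1] yaw 0.149 z 0.001 F [-12.1  -6.3  10.2] J [-0.42  0.6   2.19 -0.    0.36 -2.36]
(np.float64(-256.0), np.float64(14.5), np.float64(0.1485)) [-8.4 -2.9  0. ] [ 0.1 -0.1  0. ]
(np.float64(-240.0), np.float64(15.0), np.float64(0.11)) [-24.3  -4.8  -0. ] [ 0.1 -0.1  2.2]
(np.float64(-220.0), np.float64(16.0), np.float64(0.075)) [-44.2  -6.8  -0.1] [ 0.1 -0.2  4.2]
(np.float64(-200.0), np.float64(17.0), np.float64(0.03)) [-64.1  -8.8  -0.1] [ 0.1 -0.2  6.8]
```

Request:
step_arm([
  [-6, -2, 0, 0, 0, 0, 70],
  [-12, -3, 0, 0, 0, 0.5, 70],
  [-18, -4, 0, 0, 0, 1.2, 70],
  [-24, -5, 0, 0, 0, 2, 70],
])

```text
t: 9.35
tool_pos: [0.4447, -0.1113, 0.0008]
ee_rot: [3.136, -0.006, -2.804]
contact_force: [-16.0, -1.1, 11.9]
gripper_width: 0.07
```

```bash
python3 path.py .001 -220 16 .075  -200 17 .03 -180 18 0
python3 - <<'E'
from plant import *
import cv2
f={n:grab_frame(n)["frame"] for n in("top","scene")}
cv2.imwrite(f"pics/l.png",cv2.hconcat([cv2.resize(f["scene"][80:280,160:360],(400,400),interpolation=cv2.INTER_CUBIC),cv2.resize(f["top"][115:265,210:360],(400,400),interpolation=cv2.INTER_CUBIC)]))
E
```

```text
t 9.35 tool in bay [-242.    16.3] yaw 0.116 z 0.0008 F [-16.   -1.1  11.9] J [-0.39  0.61  2.13 -0.    0.4  -2.3 ]
(np.float64(-220.0), np.float64(16.0), np.float64(0.075)) [-21.8  -2.8  -0.4] [ 0.3 -0.4  2.3]
(np.float64(-200.0), np.float64(17.0), np.float64(0.03)) [-41.8  -4.1  -0.5] [ 0.3 -0.4  4.9]
(np.float64(-180.0), np.float64(18.0), np.float64(0.0)) [-61.8  -5.4  -0.6] [ 0.3 -0.4  6.6]
```

View pics/l.png

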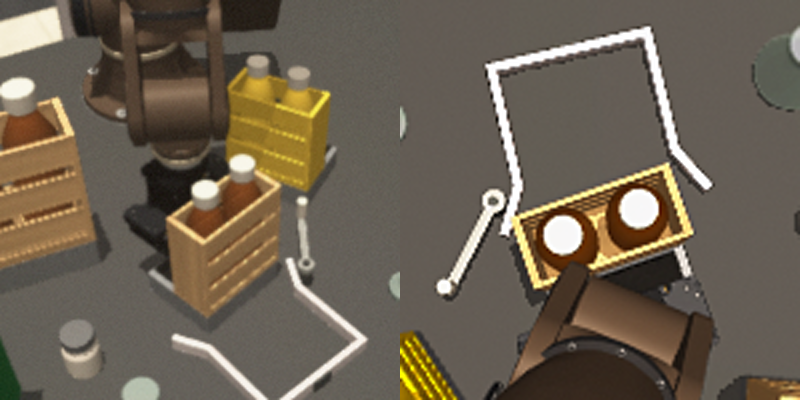

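Request:
step_arm([
  [-7, -1, 0, 0, 0, 1, 70],
  [-14, -2, 0, 0, 0, 2, 70],
  [-21, -3, 0, 0, 0, 3, 70],
  [-28, -3, 0, 0, 0, 4, 70],
])

```text
t: 9.95
tool_pos: [0.4727, -0.1052, 0.0007]
ee_rot: [3.138, -0.006, -2.875]
contact_force: [-13.6, -2.5, 6.7]
gripper_width: 0.07
```

```bash
python3 path.py .001 -200 17 .03 -180 18 0
python3 - <<'E'
from plant import *
import cv2
f=grab_frame("top")["frame"]
cv2.imwrite("pics/m.png",cv2.resize(f[115:265,210:340],None,fx=4,fy=4,interpolation=cv2.INTER_CUBIC))
E
```

```text
t 9.95 tool in bay [-213.4   16.1] yaw 0.045 z 0.0007 F [-13.6  -2.5   6.7] J [-0.36  0.63  2.07 -0.    0.45 -2.19]
(np.float64(-200.0), np.float64(17.0), np.float64(0.03)) [-13.4   0.3  -0.4] [ 0.2 -0.3  0.9]
(np.float64(-180.0), np.float64(18.0), np.float64(0.0)) [-33.4   0.4  -0.5] [ 0.2 -0.4  2.6]
```

View pics/m.png

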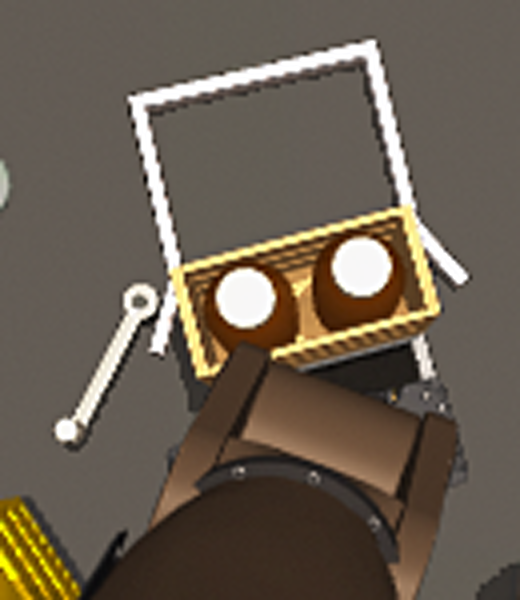

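```bash
cat > fitc.py <<'E'
import sys
from plant import *
from h import *
# args: ox oy k then 4 rim corners in zoom px FL FR RR RL (omit with nan)
a=list(map(float,sys.argv[1:])); ft=grab_frame("top")
pts=np.array(a[3:]).reshape(4,2); ok=~np.isnan(pts[:,0])
C=np.array([(.0625,.075,.19),(.0625,-.075,.19),(-.0055,-.075,.19),(-.0055,.075,.19)])
u=np.array(zz(pts,a[0],a[1],a[2]))
p,r=fit([(ft,C[ok],u[ok])],[.55,-.1,.25]); bay=np.array([.6844,-.074,.2216])
c,s=np.cos(bay[2]),np.sin(bay[2]);d=p[:2]-bay[:2]
print("crate in bay",1000*(c*d[0]+s*d[1]),1000*(-s*d[0]+c*d[1]),p[2]-bay[2],r.round(1).tolist())
E
python3 fitc.py 210 115 4 172 269 409 207 441 312 204 377
```

```text
crate in bay -138.11996013715782 -2.3314315742662477 0.049140104396082435 [[-0.6, 0.0], [1.0, -1.0], [0.7, 0.2], [-1.2, 0.6]]
```

Request:
step_arm([
  [-8, 0, 0, 0, 0, 0.8, 70],
  [-16, 0, 0, 0, 0, 1.6, 70],
  [-24, 0, 0, 0, 0, 2.2, 70],
  [-32, 0, 0, 0, 0, 2.6, 70],
  [-40, 0, 0, 0, 0, 2.6, 70],
])

```text
t: 10.68
tool_pos: [0.5118, -0.0951, 0.0006]
ee_rot: [3.139, -0.005, -2.92]
contact_force: [-12.7, -3.6, 4.2]
gripper_width: 0.0699
```

```bash
python3 path.py .001 -140 19 0 -100 19 0 -73 19 0
python3 - <<'E'
from plant import *
import cv2
f=grab_frame("top")["frame"]
cv2.imwrite("pics/n.png",cv2.resize(f[115:265,210:340],None,fx=4,fy=4,interpolation=cv2.INTER_CUBIC))
E
```

```text
t 10.68 tool in bay [-173.    17.4] yaw -0.0 z 0.0006 F [-12.7  -3.6   4.2] J [-0.31  0.66  1.98 -0.    0.51 -2.1 ]
(np.float64(-140.0), np.float64(19.0), np.float64(0.0)) [-33.    1.6  -0.6] [ 0.2 -0.3 -0. ]
(np.float64(-100.0), np.float64(19.0), np.float64(0.0)) [-73.    1.7  -0.8] [ 0.2 -0.3 -0. ]
(np.float64(-73.0), np.float64(19.0), np.float64(0.0)) [-100.     1.7   -0.9] [ 0.2 -0.3 -0. ]
```

View pics/n.png

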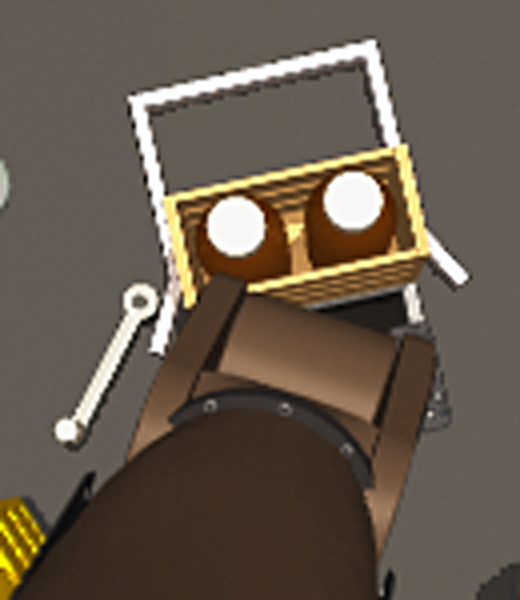

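```bash
python3 fitc.py 210 115 4 164 201 406 147 428 251 191 307
```

```text
crate in bay -99.22089417590067 -4.457332383504816 0.011821780890763411 [[-0.4, -0.3], [0.3, -1.1], [1.4, 0.5], [-0.9, 0.8]]
```

Request:
step_arm([
  [-8, 0, 0, 0, 0, 0, 70],
  [-16, 1, 0, 0, 0, 0, 70],
  [-24, 1, 0, 0, 0, 0, 70],
  [-32, 2, 0, 0, 0, 0, 70],
])

```text
t: 11.28
tool_pos: [0.5428, -0.0864, 0.0006]
ee_rot: [3.139, -0.005, -2.921]
contact_force: [-11.5, -4.9, 4.0]
gripper_width: 0.0704
```

```bash
python3 path.py .001 -140 19 0 -100 19 0 -73 19 0
python3 - <<'E'
from plant import *
import cv2
f=grab_frame("top")["frame"]
cv2.imwrite("pics/o.png",cv2.resize(f[115:265,210:340],None,fx=4,fy=4,interpolation=cv2.INTER_CUBIC))
E
```

```text
t 11.28 tool in bay [-140.9   19. ] yaw -0.001 z 0.0006 F [-11.5  -4.9   4. ] J [-0.28  0.68  1.91 -0.    0.56 -2.07]
(np.float64(-140.0), np.float64(19.0), np.float64(0.0)) [-0.9 -0.  -0.4] [ 0.1 -0.3 -0. ]
(np.float64(-100.0), np.float64(19.0), np.float64(0.0)) [-40.9   0.   -0.6] [ 0.1 -0.3 -0. ]
(np.float64(-73.0), np.float64(19.0), np.float64(0.0)) [-67.9   0.   -0.8] [ 0.1 -0.3 -0. ]
```

View pics/o.png

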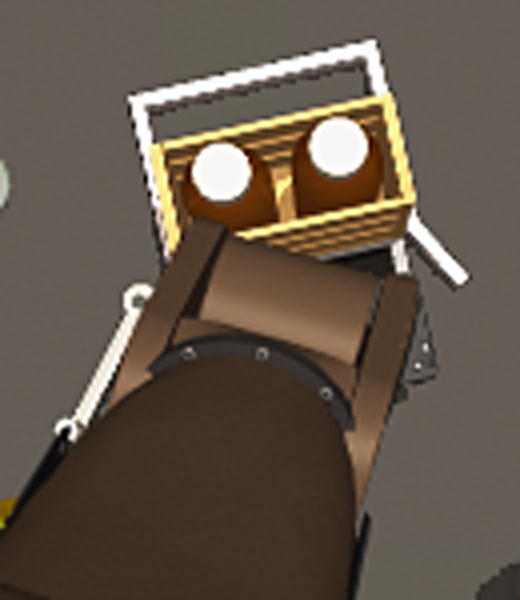

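Request:
step_arm([
  [-9, 0, 0, 0, 0, 0, 70],
  [-18, 0, 0, 0, 0, 0, 70],
  [-27, 0, 0, 0, 0, 0, 70],
  [-36, 0, 0, 0, 0, 0, 70],
  [-45, 0, 0, 0, 0, 0, 70],
])

```text
t: 11.95
tool_pos: [0.5865, -0.0765, 0.0006]
ee_rot: [3.139, -0.006, -2.92]
contact_force: [-12.6, -2.6, 5.8]
gripper_width: 0.07
```

Request:
step_arm([
  [-5, 0, 0, 0, 0, 0, 70],
  [-10, 0, 0, 0, 0, 0, 70],
  [-14, 0, 0, 0, 0, 0, 70],
])

```text
t: 12.32
tool_pos: [0.6001, -0.0735, 0.0005]
ee_rot: [3.139, -0.006, -2.92]
contact_force: [-13.4, -2.7, 6.5]
gripper_width: 0.0701
```

```bash
python3 path.py .001 -73 19 0
python3 - <<'E'
from plant import *
import cv2
f=grab_frame("top")["frame"]
cv2.imwrite("pics/p.png",cv2.resize(f[115:265,210:340],None,fx=4,fy=4,interpolation=cv2.INTER_CUBIC))
E
```

```text
t 12.32 tool in bay [-82.2  19. ] yaw -0.0 z 0.0005 F [-13.4  -2.7   6.5] J [-0.23  0.73  1.77 -0.    0.65 -2.02]
(np.float64(-73.0), np.float64(19.0), np.float64(0.0)) [-9.2 -0.  -0.5] [ 0.1 -0.3 -0. ]
```

View pics/p.png

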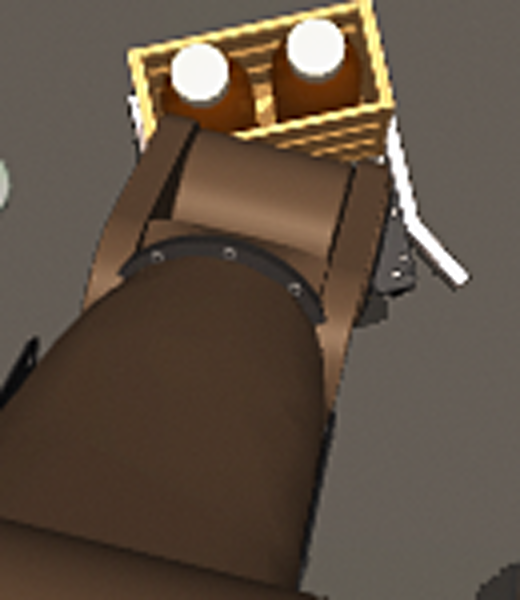

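Request:
step_arm([
  [-3, 0, 0, 0, 0, 0, 70],
  [-5, 0, 0, 0, 0, 0, 70],
  [-7, 0, 0, 0, 0, 0, 70],
])

```text
t: 12.75
tool_pos: [0.6052, -0.0723, 0.0005]
ee_rot: [3.139, -0.009, -2.92]
contact_force: [-27.1, -10.8, 15.5]
gripper_width: 0.0701
```

Request:
step_arm([
  [-1.5, 0, 0, 0, 0, 0, 70],
  [-3, 0, 0, 0, 0, 0, 70],
])

```text
t: 13.0
tool_pos: [0.6052, -0.0722, 0.0006]
ee_rot: [3.137, -0.015, -2.92]
contact_force: [-41.4, -15.7, 25.3]
gripper_width: 0.0699
```

```bash
python3 path.py .001 -73 19 0
python3 - <<'E'
from plant import *
import cv2
f=grab_frame("top")["frame"]
cv2.imwrite("pics/q.png",cv2.resize(f[105:205,220:330],None,fx=6,fy=6,interpolation=cv2.INTER_CUBIC))
f=grab_frame("scene")["frame"]
cv2.imwrite("pics/q2.png",cv2.resize(f[170:300,235:355],None,fx=5,fy=5,interpolation=cv2.INTER_CUBIC)[:600])
E
```

```text
t 13.0 tool in bay [-76.9  19.2] yaw 0.0 z 0.0006 F [-41.4 -15.7  25.3] J [-0.23  0.73  1.75 -0.    0.67 -2.02]
(np.float64(-73.0), np.float64(19.0), np.float64(0.0)) [-3.8 -0.2 -0.5] [ 0.3 -0.9  0. ]
```

View pics/q.png

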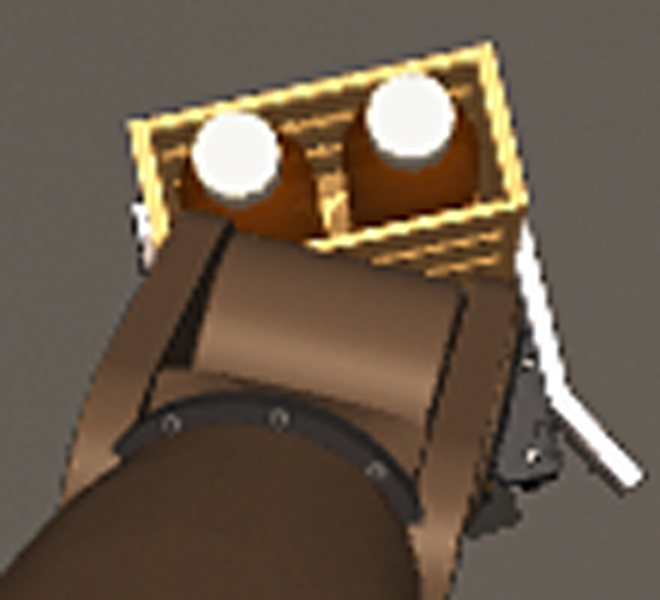

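View pics/q2.png

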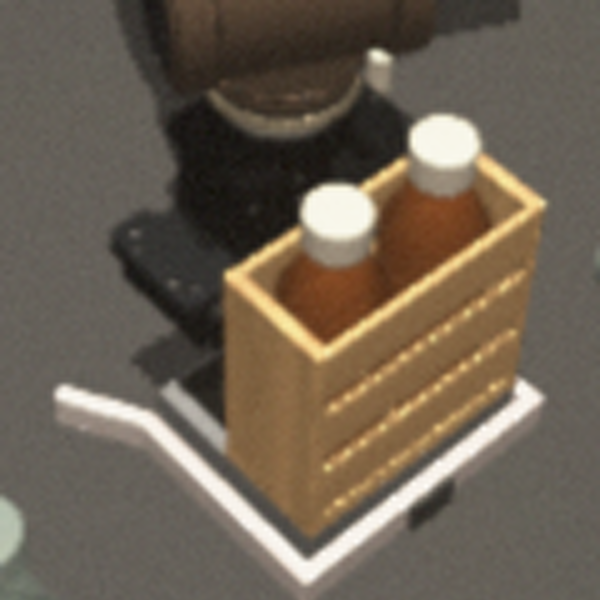

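```bash
python3 fitc.py 220 105 6 128 122 491 44 527 205 nan nan
python3 - <<'E'
from plant import *
from h import *
fs=grab_frame("scene"); ft=grab_frame("top")
bay=(.6844,-.074,.2216)
C=[(.0625,.075,.19),(.0625,-.075,.19),(-.0055,-.075,.19),(.0625,-.075,.04),(.0625,.075,.04)]
u=zz([(547,205),(319,360),(226,275),(311,536),(516,396)],235,170,5)
p,r=fit([(fs,C,u)],bay)
c,s=np.cos(bay[2]),np.sin(bay[2]);d=p[:2]-bay[:2]
print(p,1000*(c*d[0]+s*d[1]),1000*(-s*d[0]+c*d[1]),p[2]-bay[2],r.round(1).tolist())
im=fs["frame"].copy(); im=cv2.resize(im,None,fx=5,fy=5,interpolation=cv2.INTER_CUBIC)
def dl(L,col,q=bay):
    u=((proj(fs,place(q,L))+.5)*5-.5).astype(int); cv2.polylines(im,[u],False,col)
dl([(-.112,.109,.024),(-.062,.08,.024),(.0625,.08,.024),(.0625,-.08,.024),(-.062,-.08,.024),(-.112,-.109,.024)],(0,0,255))
dl([(.0625,-.075,.19),(.0625,-.075,.04),(.0625,.075,.04),(.0625,.075,.19),(.0625,-.075,.19)],(255,0,255))
cv2.imwrite("pics/q3.png",im[850:1450,1175:1775])
E
```

```text
crate in bay -1.0035384214388923 -1.007988530100838 -0.004160723532963179 [[-0.3, -0.0], [0.1, -0.1], [0.2, 0.1]]
[ 0.6839586  -0.07408174  0.20324137] -0.44857494256922276 0.017272792050766803 -0.01835862739568561 [[0.5, 0.1], [-0.1, 0.4], [-0.4, -0.3], [-0.2, 0.6], [0.3, -1.5]]
```

View pics/q3.png

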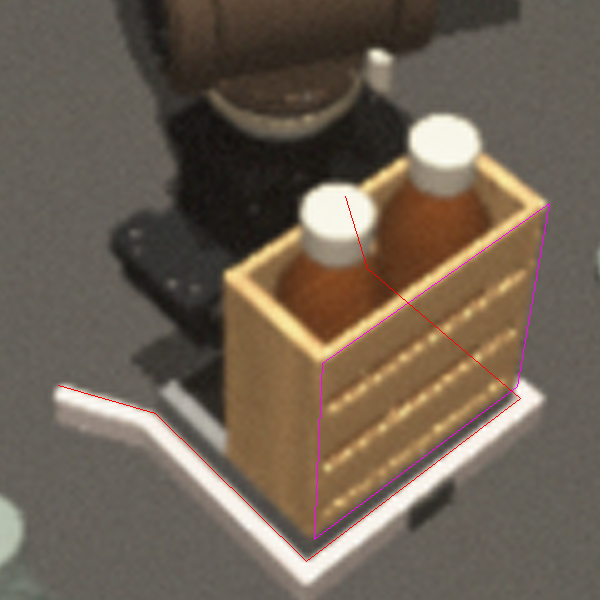

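Run:
```python
import cv2
f=cv2.imread("pics/a_top.png")[230:320,170:260]
cv2.imwrite("pics/y.png",cv2.resize(f,None,fx=6,fy=6,interpolation=cv2.INTER_CUBIC))
```

```text
(no output)
```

View pics/y.png

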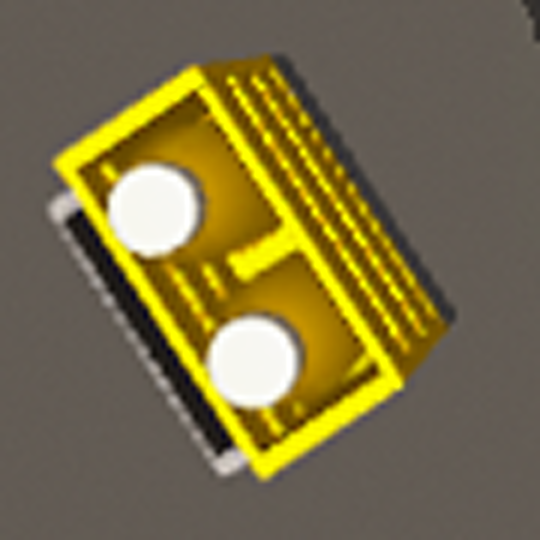

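Request:
step_arm([
  [3, 0, 0, 0, 0, 0, 70],
  [10, 0, 0, 0, 0, 0, 70],
  [20, 0, 0, 0, 0, 0, 70],
  [30, 0, 0, 0, 0, 0, 40],
  [40, 0, 0, 0, 0, 0, 0],
])

```text
t: 13.88
tool_pos: [0.5727, -0.0805, 0.0009]
ee_rot: [3.142, 0.0, -2.92]
contact_force: [0.3, -0.8, 0.5]
gripper_width: 0.055
```

```bash
cat > clr.py <<'E'
from plant import *
from h import *
from scipy.optimize import linprog
bay=np.array([.6844,-.074,.2216])
def w2b(P):
    c,s=np.cos(bay[2]),np.sin(bay[2]); d=np.asarray(P)[:,:2]-bay[:2]
    return 1000*np.c_[c*d[:,0]+s*d[:,1],-s*d[:,0]+c*d[:,1]]
def rect(x,y,a,hx,hy,ox=0,oy=0):
    L=np.array([(hx,hy),(hx,-hy),(-hx,-hy),(-hx,hy)],float)+[ox,oy]
    c,s=np.cos(a),np.sin(a); return np.c_[x+c*L[:,0]-s*L[:,1],y+s*L[:,0]+c*L[:,1]]
def dens(P,n=40):
    return np.concatenate([P[i]+(P[(i+1)%len(P)]-P[i])*np.linspace(0,1,n)[:,None] for i in range(len(P))])
def gap(A,B):
    A=A.astype(np.float32);B=B.astype(np.float32)
    d=[cv2.pointPolygonTest(B.reshape(-1,1,2),tuple(map(float,p)),True) for p in dens(A)]
    e=[cv2.pointPolygonTest(A.reshape(-1,1,2),tuple(map(float,p)),True) for p in dens(B)]
    return -max(max(d),max(e))
E
python3 - <<'E'
from clr import *
ft=grab_frame("top")
np.set_printoptions(precision=1,suppress=True)
rim=w2b(ray(ft,zz([(55,160),(198,68),(403,384),(263,478)],170,230,6),.19)); print(rim, np.linalg.norm(rim[1]-rim[0]),np.linalg.norm(rim[2]-rim[1]))
low=w2b(ray(ft,zz([(280,58),(452,322)],170,230,6),.04)); print(low)
Y=rim; up=rect(0,0,0,1,1); up=np.array([(62.5,75),(62.5,-75),(-5.5,-75),(-5.5,75)],float)
for th in (.4,.6,.8,1.05,1.3,1.6,1.9,2.2,2.618):
    ph=np.radians(120)+th; k=np.array([-74.5,112])+100*np.array([np.cos(ph),np.sin(ph)])
    q=k-19*np.array([-np.sin(ph),np.cos(ph)])
    r=[]
    for a in range(-90,90,15):
        b=rect(*q,np.radians(a),37.5,90)
        r.append((a,round(gap(b,Y)),round(gap(b,up))))
    print(th,k.round(0),q.round(0),[x for x in r if min(x[1:])>10])
E
```

```text
[[-214.6  282.6]
 [-191.2  219.6]
 [-328.8  166.1]
 [-353.1  227.5]] 67.22024528606495 147.6944586767762
[[-192.3  215.7]
 [-326.5  163.5]]
0.4 [-154.  172.] [-143.  187.] [(-60, 15, 129), (-45, 19, 139), (-30, 20, 138), (-15, 18, 124), (0, 11, 102)]
0.6 [-165.  155.] [-156.  172.] [(-60, 21, 122), (-45, 20, 138), (-30, 16, 142)]
0.8 [-171.  136.] [-167.  155.] [(-75, 22, 93), (-60, 31, 113), (-45, 25, 133), (-30, 16, 142)]
1.05 [-174.  112.] [-175.  131.] [(-90, 21, 81), (-75, 42, 84), (-60, 48, 99), (-45, 37, 121), (-30, 21, 137)]
1.3 [-171.   87.] [-176.  105.] [(-90, 44, 81), (-75, 65, 76), (-60, 69, 85), (-45, 54, 105), (-30, 33, 125), (-15, 17, 135), (0, 14, 133), (15, 18, 111), (30, 17, 93), (45, 14, 80), (60, 18, 76), (75, 28, 83)]
1.6 [-160.   59.] [-170.   76.] [(-90, 74, 74), (-75, 95, 67), (-60, 98, 69), (-45, 80, 83), (-30, 58, 105), (-15, 47, 121), (0, 44, 127), (15, 48, 105), (30, 47, 87), (45, 44, 74), (60, 48, 67), (75, 59, 69)]
1.9 [-140.   37.] [-155.   49.] [(-90, 105, 59), (-75, 125, 52), (-60, 128, 52), (-45, 109, 60), (-30, 89, 79), (-15, 77, 100), (0, 75, 112), (15, 79, 90), (30, 77, 72), (45, 75, 59), (60, 78, 52), (75, 89, 52)]
2.2 [-115.   21.] [-132.   28.] [(-90, 132, 37), (-75, 152, 30), (-60, 158, 30), (-45, 139, 37), (-30, 118, 51), (-15, 105, 73), (0, 102, 89), (15, 106, 67), (30, 105, 49), (45, 102, 37), (60, 106, 30), (75, 116, 30)]
2.618 [-74.  12.] [-93.  12.] [(-30, 156, 11), (-15, 140, 31), (0, 132, 50), (15, 135, 28), (30, 139, 11)]
```

Request:
step_arm([
  [5, 0, -50, 0, 0, 0, 0],
  [10, 0, -110, 0, 0, 0, 0],
  [10, 0, -170, 0, 0, 0, 0],
  [10, 0, -230, 0, 0, 8, 0],
  [10, 0, -285, 0, 0, 18, 0],
])

```text
t: 14.55
tool_pos: [0.5633, -0.0826, 0.2883]
ee_rot: [-3.142, 0.001, 3.044]
contact_force: [1.1, -0.5, -0.3]
gripper_width: 0.0028
```

Request:
step_arm([
  [0, 0, 0, 0, 0, 10, 0],
  [0, 0, 0, 0, 0, 20, 0],
  [0, 0, 0, 0, 0, 30, 0],
  [0, 0, 0, 0, 0, 40, 0],
  [0, 0, 0, 0, 0, 50, 0],
])

```text
t: 15.18
tool_pos: [0.5634, -0.0827, 0.2858]
ee_rot: [3.142, -0.0, 2.17]
contact_force: [-0.5, -1.3, 0.2]
gripper_width: 0.0001
```

Request:
step_arm([
  [0, 0, 0, 0, 0, 10, 0],
  [0, 0, 0, 0, 0, 20, 0],
  [0, 0, 0, 0, 0, 30, 0],
  [0, 0, 0, 0, 0, 40, 0],
  [0, 0, 0, 0, 0, 50, 0],
])

```text
t: 15.8
tool_pos: [0.5634, -0.0827, 0.2859]
ee_rot: [3.142, -0.0, 1.298]
contact_force: [-0.8, -0.2, 0.4]
gripper_width: 0.0006
```

```bash
python3 path.py .285 -133 200 2.356
python3 - <<'E'
from plant import *
import cv2
for n in("top","scene"): cv2.imwrite(f"pics/r_{n}.png",grab_frame(n)["frame"])
E
```

```text
t 15.8 tool in bay [-119.9   18.1] yaw -2.065 z 0.2859 F [-0.8 -0.2  0.4] J [-0.26  0.34  1.59  0.    1.21  0.01]
(np.float64(-133.0), np.float64(200.0), np.float64(2.356)) [153.9 -97.8   0.9] [ -0.   -0.  106.7]
```

View pics/r_scene.png

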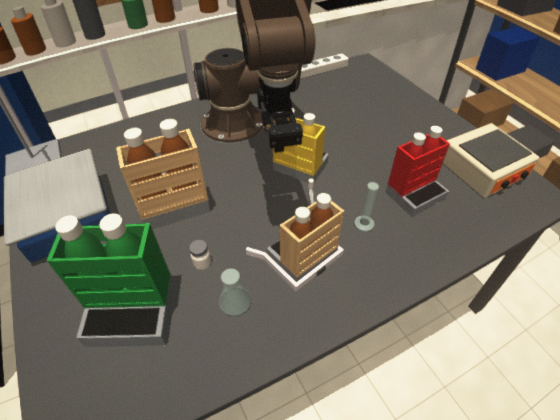

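Request:
step_arm([
  [31, -20, 0, 0, 0, 10, 0],
  [62, -40, 0, 0, 0, 20, 0],
  [93, -60, 0, 0, 0, 30, 0],
  [124, -80, 0, 0, 0, 40, 0],
  [154, -98, 0, 0, 0, 50, 0],
])

```text
t: 16.52
tool_pos: [0.5092, 0.0928, 0.286]
ee_rot: [-3.142, -0.0, 0.43]
contact_force: [0.9, -0.2, -0.5]
gripper_width: 0.0007
```

Request:
step_arm([
  [0, 0, 0, 0, 0, 10, 0],
  [0, 0, 0, 0, 0, 20, 0],
  [0, 0, 0, 0, 0, 30, 0],
  [0, 0, 0, 0, 0, 40, 0],
  [0, 0, 0, 0, 0, 50, 0],
])

```text
t: 17.15
tool_pos: [0.5096, 0.0917, 0.2859]
ee_rot: [-3.141, -0.0, -0.443]
contact_force: [-0.4, -0.1, 0.1]
gripper_width: 0.0005
```

```bash
python3 path.py .15 -133 200 2.356
python3 - <<'E'
from plant import *
from h import *
f=grab_frame("wrist"); cv2.imwrite("pics/s_w.png",f["frame"])
f=grab_frame("top"); cv2.imwrite("pics/s_t.png",cv2.resize(f["frame"][115:265,170:340],None,fx=4,fy=4,interpolation=cv2.INTER_CUBIC))
E
```

```text
t 17.15 tool in bay [-134.   200.1] yaw 2.477 z 0.2859 F [-0.4 -0.1  0.1] J [0.05 0.26 1.71 0.   1.18 2.06]
(np.float64(-133.0), np.float64(200.0), np.float64(2.356)) [  0.9  -0.5 135.9] [-0.  -0.   6.9]
```

View pics/s_t.png

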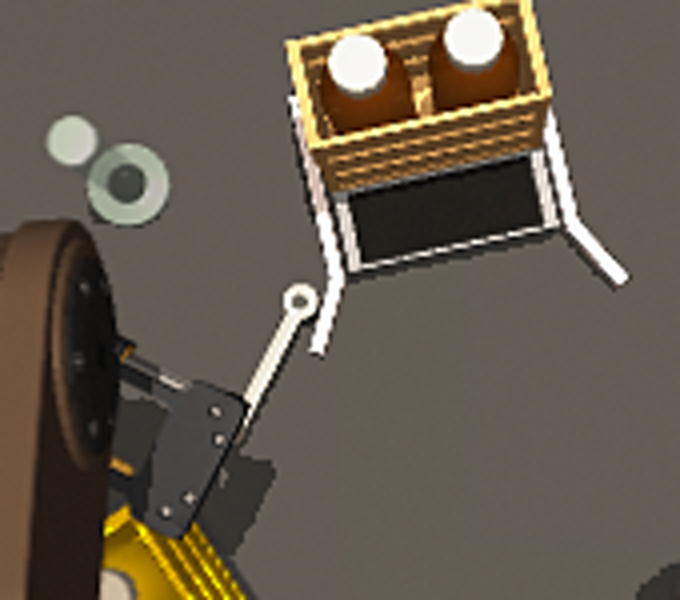

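View pics/s_w.png

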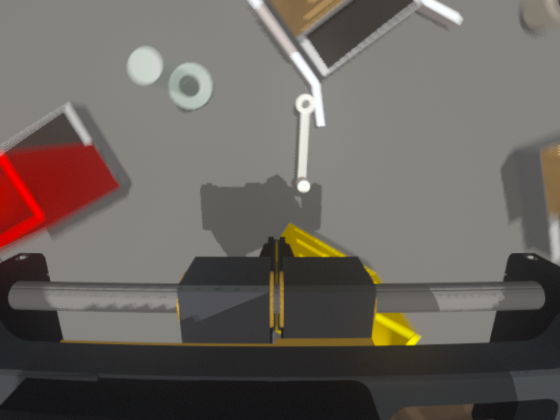

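Run:
```python
from clr import *
fw=grab_frame("wrist"); np.set_printoptions(precision=1,suppress=True)
print("knob",w2b(ray(fw,[(304,186)],.075)),"pivot",w2b(ray(fw,[(305,103)],.041)),"yellow rim corner",w2b(ray(fw,[(290,225)],.19)))
Y=np.array([(-214.6,282.6),(-191.2,219.6),(-328.8,166.1),(-353,227.5)])
for q in((-133,200),(-128,203),(-143,187)):
  print(q,[(a,round(gap(rect(*q,np.radians(a),37.5,90),Y))) for a in(-60,-45,-38,-30,-20)])
```

```text
knob [[-155.7  172.9]] pivot [[-77.8 109.7]] yellow rim corner [[-153.3  198.8]]
(-133, 200) [(-60, 9), (-45, 18), (-38, 20), (-30, 23), (-20, 24)]
(-128, 203) [(-60, 8), (-45, 19), (-38, 23), (-30, 26), (-20, 28)]
(-143, 187) [(-60, 15), (-45, 20), (-38, 21), (-30, 21), (-20, 19)]
```

Run:
```python
from clr import *
fw=grab_frame("wrist"); np.set_printoptions(precision=1,suppress=True)
print(w2b(ray(fw,[(290,225)],.04)))
```

```text
[[-195.1  222.4]]
```

Request:
step_arm([
  [3, 2, 45, 0, 0, 0, 0],
  [3, 2, 90, 0, 0, 0, 0],
  [3, 2, 130, 0, 0, 0, 0],
  [3, 2, 165, 0, 0, 0, 0],
  [3, 2, 190, 0, 0, 0, 0],
])

```text
t: 17.98
tool_pos: [0.5112, 0.0887, 0.0945]
ee_rot: [3.141, 0.001, -0.436]
contact_force: [0.4, 0.1, 0.6]
gripper_width: 0.0005
```

```bash
python3 path.py .038 -132 200 2.45
python3 - <<'E'
from plant import *
from h import *
f=grab_frame("wrist")["frame"]; g=grab_frame("scene")["frame"]
cv2.imwrite("pics/u.png",cv2.hconcat([cv2.resize(f[100:300,160:400],(480,400)),cv2.resize(g[100:250,220:340],(320,400),interpolation=cv2.INTER_CUBIC)]))
E
```

```text
t 17.98 tool in bay [-133.2  196.7] yaw 2.484 z 0.0945 F [0.4 0.1 0.6] J [0.04 0.49 1.93 0.   0.72 2.05]
(np.float64(-132.0), np.float64(200.0), np.float64(2.45)) [-1.  -3.3 56.5] [0.  0.1 1.9]
```

View pics/u.png

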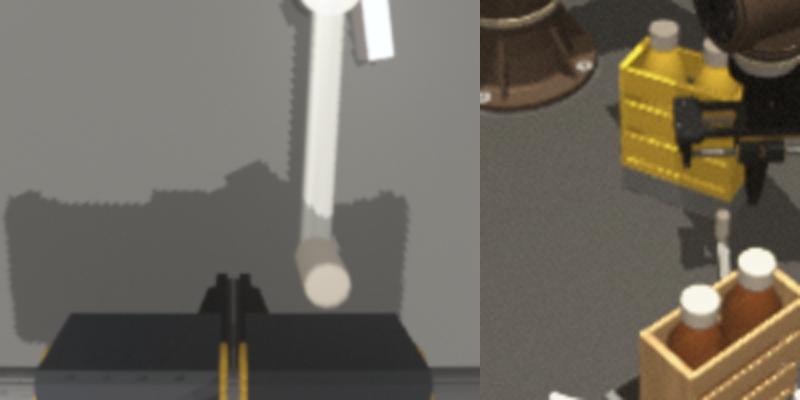

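Request:
step_arm([
  [-1, -3, 25, 0, 0, 0, 0],
  [-1, -3, 42, 0, 0, 0, 0],
  [-1, -3, 54, 0, 0, 0, 0],
  [-1, -3, 56, 0, 0, 0, 0],
])

```text
t: 18.58
tool_pos: [0.5121, 0.0918, 0.04]
ee_rot: [-3.142, 0.0, -0.44]
contact_force: [0.3, 0.9, 0.2]
gripper_width: 0.0003
```

```bash
cat > arc.py <<'E'
import sys
from clr import *
from scipy.spatial.transform import Rotation as Ro
# args: z d(standoff) then pairs theta,a(deg)
s=sense(); R=Ro.from_euler('xyz',s["ee_rot"])
k=w2b([s["tool_pos"]])[0]; r=k-np.array([-74.5,112])
print("t",round(s["t"],2),"tool bay",k.round(1),"radius",np.hypot(*r).round(1),"phi-th",round((np.arctan2(r[1],r[0])%(2*np.pi))-np.radians(120),3),"a",np.degrees((s["ee_rot"][2]-bay[2])).round(1),"z",s["tool_pos"][2].round(4),"F",s["contact_force"].round(1))
z,d=float(sys.argv[1]),float(sys.argv[2]); A=np.array(list(map(float,sys.argv[3:]))).reshape(-1,2)
for th,a in A:
    ph=np.radians(120)+th; q=np.array([-74.5,112])+100*np.array([np.cos(ph),np.sin(ph)])-d*np.array([-np.sin(ph),np.cos(ph)])
    P=place(bay,[(q[0]/1000,q[1]/1000,z)])[0]
    dd=R.inv().apply(P-s["tool_pos"])*1000
    rv=(R.inv()*Ro.from_euler('xyz',[np.pi,0,bay[2]+np.radians(a)])).as_rotvec(degrees=True)
    print(th,a,q.round(0),dd.round(1),rv.round(1))
E
python3 arc.py .038 20 .4 -38 .5 -40 .6 -40 .7 -42 .8 -45
python3 - <<'E'
from plant import *
from h import *
f=grab_frame("wrist")["frame"]; g=grab_frame("scene")["frame"]
cv2.imwrite("pics/v.png",cv2.hconcat([cv2.resize(f[100:300,160:400],(480,400)),cv2.resize(g[100:250,220:340],(320,400),interpolation=cv2.INTER_CUBIC)]))
E
```

```text
t 18.57 tool bay [-131.6  199.6] radius 104.6 phi-th 0.054 a -37.9 z 0.04 F [0.3 0.9 0.2]
0.4 -38.0 [-142.  188.] [-1.4 15.5  2. ] [-0.   0.   0.1]
0.5 -40.0 [-149.  181.] [-2.7 25.6  2. ] [-0.   0.   2.1]
0.6 -40.0 [-156.  173.] [-3.  35.8  2. ] [-0.   0.   2.1]
0.7 -42.0 [-162.  165.] [-2.3 45.9  2. ] [-0.   0.   4.1]
0.8 -45.0 [-167.  156.] [-0.6 56.   2. ] [-0.   0.   7.1]
```

View pics/v.png

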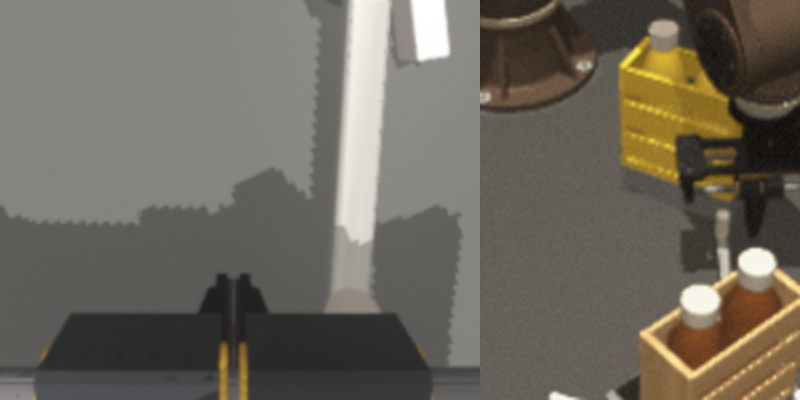

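Request:
step_arm([
  [-1, 8, 0, 0, 0, 0, 0],
  [-2, 15, 0, 0, 0, 0, 0],
  [-3, 22, 0, 0, 0, 0.5, 0],
  [-3, 29, 0, 0, 0, 1, 0],
  [-3, 36, 0, 0, 0, 2, 0],
])

```text
t: 19.3
tool_pos: [0.494, 0.0601, 0.0401]
ee_rot: [-3.141, -0.001, -0.478]
contact_force: [1.8, 0.4, -0.3]
gripper_width: 0.0001
```

```bash
python3 arc.py .04 20 .8 -45 .9 -45 1.05 -45 1.15 -45 1.25 -45
python3 - <<'E'
from plant import *
from h import *
f=grab_frame("wrist")["frame"]; g=grab_frame("scene")["frame"]
cv2.imwrite("pics/v2.png",cv2.hconcat([cv2.resize(f[100:300,160:400],(480,400)),cv2.resize(g[100:250,220:340],(320,400),interpolation=cv2.INTER_CUBIC)]))
E
```

```text
t 19.3 tool bay [-156.3  172.7] radius 101.8 phi-th 0.409 a -40.1 z 0.0401 F [ 1.8  0.4 -0.3]
0.8 -45.0 [-167.  156.] [ 3.  19.5  0.1] [-0.  -0.   4.9]
0.9 -45.0 [-170.  146.] [ 6.  29.2  0.1] [-0.  -0.   4.9]
1.05 -45.0 [-175.  132.] [12.4 43.1  0.1] [-0.  -0.   4.9]
1.15 -45.0 [-176.  122.] [17.8 51.8  0.1] [-0.  -0.   4.9]
1.25 -45.0 [-176.  111.] [24.  59.9  0.1] [-0.  -0.   4.9]
```

View pics/v2.png

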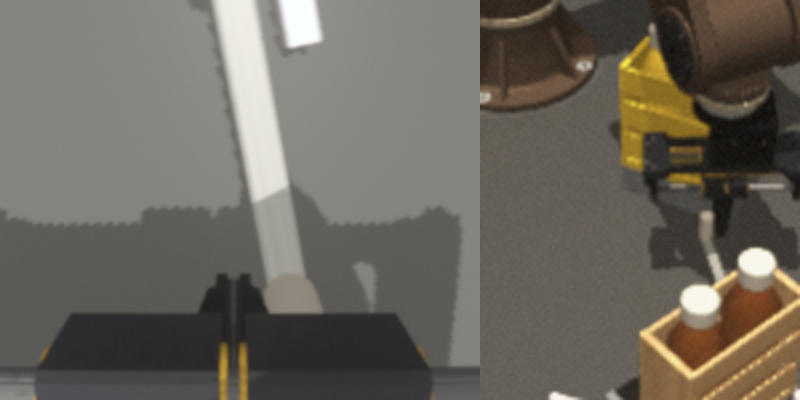

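Request:
step_arm([
  [1, 10, 0, 0, 0, 1, 0],
  [3, 20, 0, 0, 0, 2, 0],
  [6, 29, 0, 0, 0, 3, 0],
  [10, 38, 0, 0, 0, 4, 0],
  [15, 47, 0, 0, 0, 5, 0],
])

```text
t: 20.02
tool_pos: [0.4861, 0.0112, 0.04]
ee_rot: [-3.141, -0.001, -0.565]
contact_force: [3.5, 2.8, -0.6]
gripper_width: 0.0006
```

```bash
python3 arc.py .04 20  1.2 -45 1.3 -45 1.4 -45 1.5 -45 1.6 -45 1.7 -45
python3 - <<'E'
from plant import *
from h import *
f=grab_frame("wrist")["frame"]; g=grab_frame("scene")["frame"]
cv2.imwrite("pics/v3.png",cv2.hconcat([cv2.resize(f[100:300,160:400],(480,400)),cv2.resize(g[100:250,220:340],(320,400),interpolation=cv2.INTER_CUBIC)]))
E
```

```text
t 20.02 tool bay [-174.7  126.7] radius 101.3 phi-th 0.902 a -45.1 z 0.04 F [ 3.5  2.8 -0.6]
1.2 -45.0 [-176.  117.] [6.  8.4 0. ] [-0.  -0.1 -0.1]
1.3 -45.0 [-176.  106.] [13.2 15.5  0. ] [-0.  -0.1 -0.1]
1.4 -45.0 [-175.   96.] [21.2 21.9  0. ] [-0.  -0.1 -0.1]
1.5 -45.0 [-173.   86.] [29.7 27.5  0. ] [-0.  -0.1 -0.1]
1.6 -45.0 [-170.   77.] [38.8 32.2  0. ] [-0.  -0.1 -0.1]
1.7 -45.0 [-166.   67.] [48.2 35.9  0.1] [-0.  -0.1 -0.1]
```

View pics/v3.png

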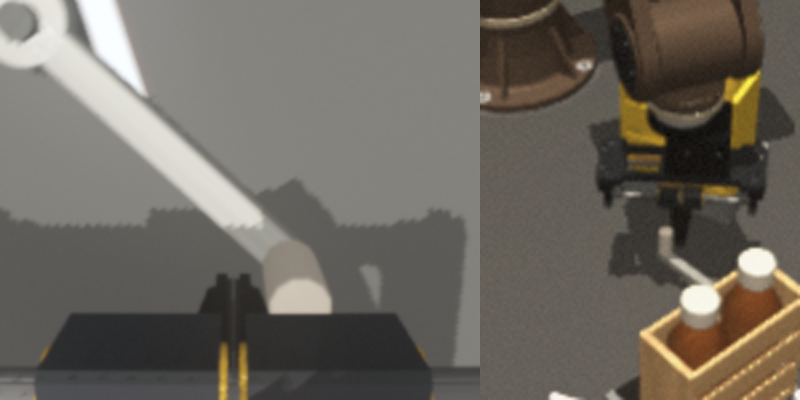

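Request:
step_arm([
  [6, 8, 0, 0, 0, 0, 0],
  [13, 15.5, 0, 0, 0, 0, 0],
  [21, 22, 0, 0, 0, 0, 0],
  [30, 27.5, 0, 0, 0, 0, 0],
  [39, 32, 0, 0, 0, 0, 0],
])

```text
t: 20.75
tool_pos: [0.5017, -0.0367, 0.0398]
ee_rot: [3.142, 0.0, -0.564]
contact_force: [-1.0, 1.3, -0.1]
gripper_width: 0.0005
```

```bash
python3 arc.py .04 20  1.7 -45 1.8 -42 1.9 -38 2.0 -32 2.1 -27 2.2 -22
python3 - <<'E'
from plant import *
from h import *
f=grab_frame("wrist")["frame"]; g=grab_frame("scene")["frame"]
cv2.imwrite("pics/v4.png",cv2.hconcat([cv2.resize(f[100:300,160:400],(480,400)),cv2.resize(g[100:250,220:340],(320,400),interpolation=cv2.INTER_CUBIC)]))
E
```

```text
t 20.75 tool bay [-170.1   76.6] radius 101.9 phi-th 1.402 a -45.0 z 0.0398 F [-1.   1.3 -0.1]
1.7 -45.0 [-166.   67.] [ 9.5  3.9 -0.2] [ 0.  0. -0.]
1.8 -42.0 [-161.   58.] [19.3  6.7 -0.2] [ 0.  0. -3.]
1.9 -38.0 [-155.   50.] [29.3  8.5 -0.2] [ 0.  0. -7.]
2.0 -32.0 [-149.   42.] [39.5  9.3 -0.2] [  0.   0. -13.]
2.1 -27.0 [-141.   35.] [49.7  9.1 -0.2] [  0.   0. -18.]
2.2 -22.0 [-133.   29.] [59.8  7.9 -0.2] [ -0.   0. -23.]
```

View pics/v4.png

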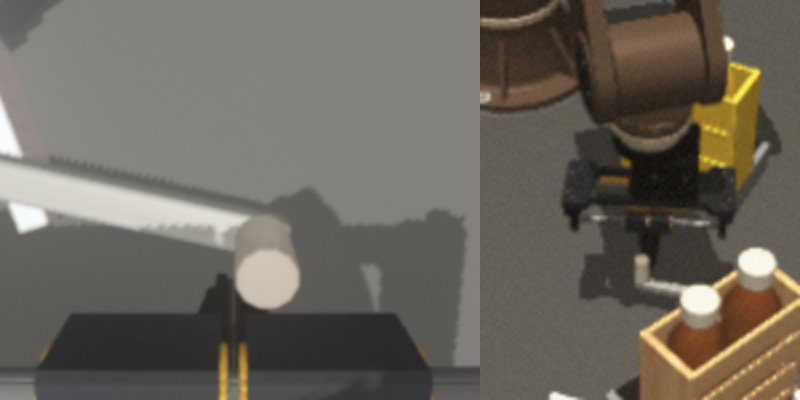

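Request:
step_arm([
  [9, 4, 0, 0, 0, 0, 0],
  [19, 7, 0, 0, 0, -3, 0],
  [29, 8.5, 0, 0, 0, -7, 0],
  [39, 9, 0, 0, 0, -12, 0],
  [49, 9, 0, 0, 0, -17, 0],
])

```text
t: 21.48
tool_pos: [0.5383, -0.0701, 0.0399]
ee_rot: [-3.141, 0.0, -0.264]
contact_force: [-0.6, 0.8, 0.2]
gripper_width: 0.0003
```

```bash
python3 arc.py .04 20  2.2 -22 2.3 -18 2.4 -12 2.5 -7 2.56 -3 2.618 0
python3 - <<'E'
from plant import *
from h import *
f=grab_frame("wrist")["frame"]; g=grab_frame("scene")["frame"]
cv2.imwrite("pics/v5.png",cv2.hconcat([cv2.resize(f[100:300,160:400],(480,400)),cv2.resize(g[130:280,220:340],(320,400),interpolation=cv2.INTER_CUBIC)]))
E
```

```text
t 21.48 tool bay [-141.6   35.9] radius 101.5 phi-th 1.895 a -27.8 z 0.0399 F [-0.6  0.8  0.2]
2.2 -22.0 [-133.   29.] [10.7  2.5 -0.1] [-0.   0.  -5.8]
2.3 -18.0 [-125.   23.] [20.8  3.3 -0.1] [-0.   0.  -9.8]
2.4 -12.0 [-116.   19.] [31.   3.1 -0.1] [ -0.    0.  -15.8]
2.5 -7.0 [-106.   15.] [41.1  1.9 -0.2] [ -0.    0.  -20.8]
2.56 -3.0 [-100.   13.] [47.1  0.7 -0.2] [ -0.    0.  -24.8]
2.618 0.0 [-94.  12.] [52.9 -0.9 -0.2] [ -0.    0.  -27.8]
```

View pics/v5.png

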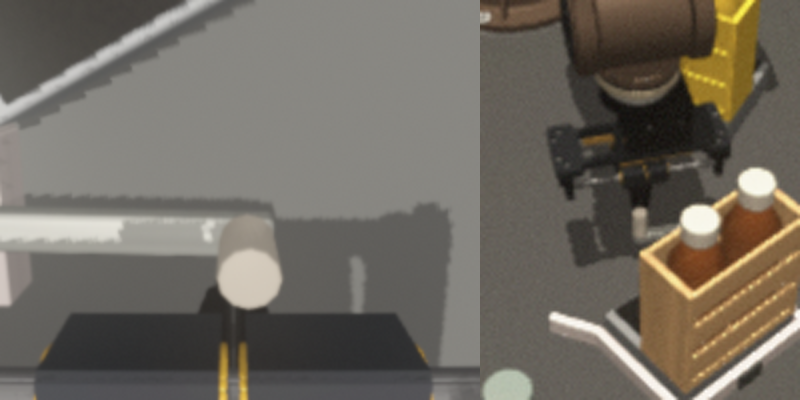

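Request:
step_arm([
  [9, 2.5, 0, 0, 0, -5, 0],
  [18, 3.3, 0, 0, 0, -9, 0],
  [27, 3.2, 0, 0, 0, -14, 0],
  [35, 2.5, 0, 0, 0, -18, 0],
  [41, 2, 0, 0, 0, -22, 0],
])

```text
t: 22.2
tool_pos: [0.5769, -0.0824, 0.0398]
ee_rot: [-3.141, 0.001, 0.117]
contact_force: [-1.9, 0.2, -0.1]
gripper_width: 0.0008
```

```bash
python3 arc.py .04 20  2.56 -5 2.618 -5
python3 - <<'E'
from plant import *
from h import *
f=grab_frame("wrist")["frame"]; g=grab_frame("scene")["frame"]
cv2.imwrite("pics/v6.png",cv2.hconcat([cv2.resize(f[100:300,160:400],(480,400)),cv2.resize(g[130:280,220:340],(320,400),interpolation=cv2.INTER_CUBIC)]))
E
```

```text
t 22.2 tool bay [-106.7   15.5] radius 101.8 phi-th 2.296 a -6.0 z 0.0398 F [-1.9  0.2 -0.1]
2.56 -5.0 [-100.   13.] [ 6.7  1.5 -0.2] [-0.  0. -1.]
2.618 -5.0 [-94.  12.] [12.5  2.2 -0.3] [-0.  0. -1.]
```

View pics/v6.png

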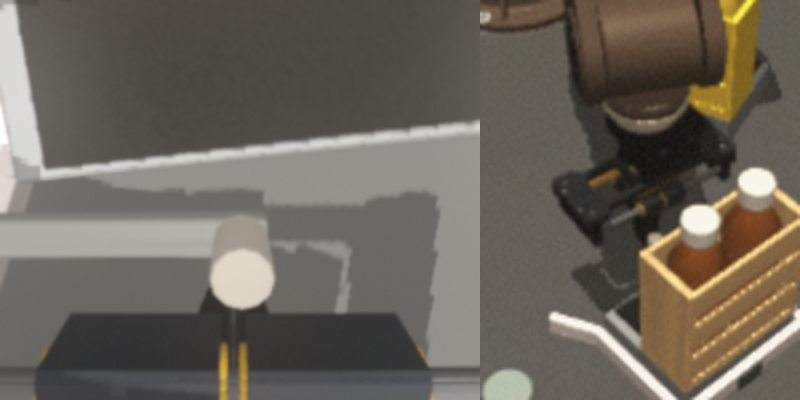

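Request:
step_arm([
  [4, 1, 0, 0, 0, 0, 0],
  [8, 2, 0, 0, 0, 0, 0],
  [12, 2, 0, 0, 0, 0, 0],
  [14, 2, 0, 0, 0, 0, 0],
])

```text
t: 22.8
tool_pos: [0.5889, -0.083, 0.0397]
ee_rot: [-3.141, 0.006, 0.117]
contact_force: [-18.7, -4.7, 10.6]
gripper_width: 0.0005
```

Request:
step_arm([
  [1.5, 0, 0, 0, 0, 0, 0],
  [3, 0, 0, 0, 0, 0, 0],
])

```text
t: 23.05
tool_pos: [0.5892, -0.0829, 0.0396]
ee_rot: [-3.139, 0.011, 0.117]
contact_force: [-30.4, -9.3, 17.1]
gripper_width: 0.0007
```

```bash
python3 arc.py .04 18 2.618 -5
python3 - <<'E'
from plant import *
from h import *
f=grab_frame("wrist")["frame"]; g=grab_frame("scene")["frame"]
cv2.imwrite("pics/v7.png",cv2.hconcat([cv2.resize(f[100:300,160:400],(480,400)),cv2.resize(g[130:280,220:340],(320,400),interpolation=cv2.INTER_CUBIC)]))
E
```

```text
t 23.05 tool bay [-94.9  12.3] radius 101.8 phi-th 2.417 a -6.0 z 0.0396 F [-30.4  -9.3  17.1]
2.618 -5.0 [-92.  12.] [ 2.4  0.  -0.5] [-0.1  0.7 -1. ]
```

View pics/v7.png

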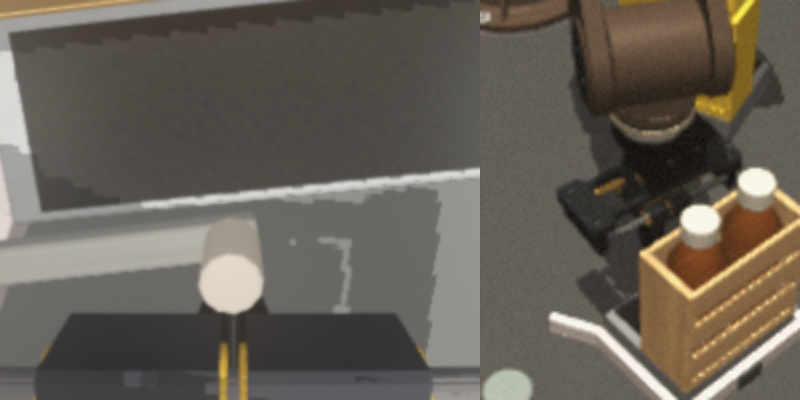

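Request:
step_arm([
  [-3, 0, 0, 0, 0, 0, 0],
  [-12, 0, 0, 0, 0, 0, 0],
  [-25, 0, 0, 0, 0, 0, 0],
  [-40, 0, -10, 0, 0, 0, 0],
  [-45, 0, -50, 0, 0, 0, 0],
])

```text
t: 23.78
tool_pos: [0.5474, -0.0876, 0.0894]
ee_rot: [-3.14, 0.004, 0.116]
contact_force: [0.3, -1.0, 0.5]
gripper_width: 0.0006
```

Request:
step_arm([
  [0, 0, -60, 0, 0, 0, 0],
  [0, 0, -120, 0, 0, 0, 0],
  [0, 0, -180, 0, 0, 0, 0],
  [0, 0, -220, 0, 0, 0, 0],
  [0, 0, -220, 0, 0, 0, 0],
])

```text
t: 24.4
tool_pos: [0.5497, -0.088, 0.3135]
ee_rot: [3.139, -0.006, 0.117]
contact_force: [0.6, -0.2, -1.1]
gripper_width: 0.0005
```

Run:
```python
from plant import *
from h import *
print(sense()["tool_pos"],sense()["contact_force"].round(1))
for n in("wrist","top","scene"): cv2.imwrite(f"pics/x_{n}.png",grab_frame(n)["frame"])
```

```text
[ 0.54966216 -0.08797786  0.31348587] [ 0.6 -0.2 -1.1]
```

View pics/x_wrist.png

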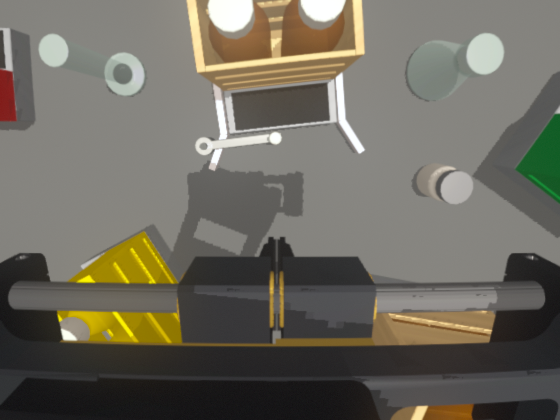

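View pics/x_scene.png

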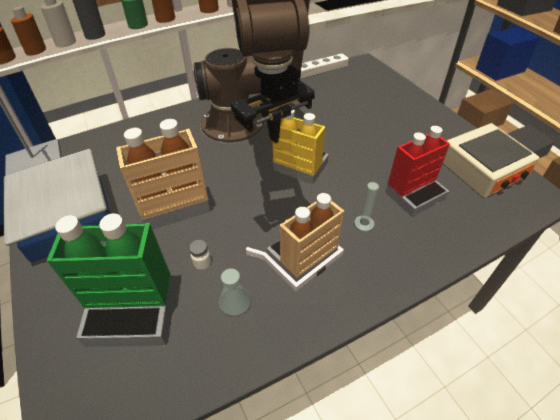

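View pics/x_top.png

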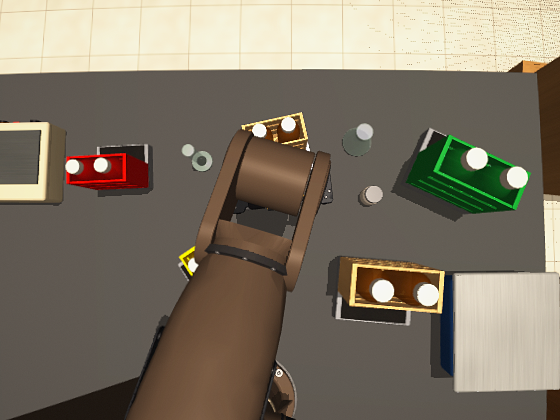

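Run:
```python
from clr import *
fw=grab_frame("wrist"); np.set_printoptions(precision=1,suppress=True)
im=cv2.resize(fw["frame"][40:180,180:380],None,fx=4,fy=4,interpolation=cv2.INTER_CUBIC)
def dl(L,col,cl=False):
    u=((proj(fw,place(bay,L))-[180,40]+.5)*4-.5).astype(int); cv2.polylines(im,[u],cl,col)
dl([(-.112,.109,.024),(-.062,.08,.024),(.0,.08,.024)],(0,0,255)); dl([(0,-.08,.024),(-.062,-.08,.024),(-.112,-.109,.024)],(0,0,255))
dl([(a,b,.04) for a,b in((-.0055,.075),(-.0625,.075),(-.0625,-.075),(-.0055,-.075))],(255,0,255))
dl([(-.0745,.112,.041),(-.0745,.012,.041)],(0,255,0)); dl([(-.0745,.012,.041),(-.0745,.012,.075)],(0,255,0))
cv2.imwrite("pics/fin.png",im)
print(w2b(ray(fw,[(205,146)],.041)),w2b(ray(fw,[(275,139)],.075)))
```

```text
[[-81.1 109.1]] [[-80.6  11.9]]
```

View pics/fin.png

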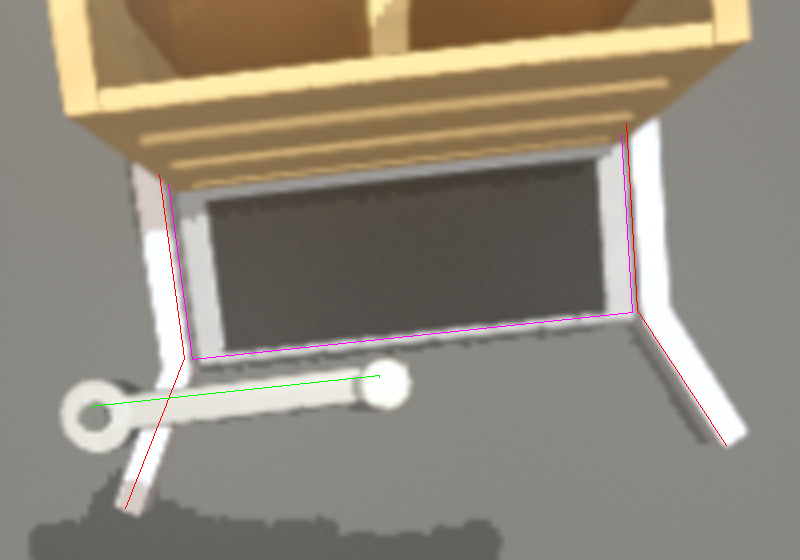

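```bash
python3 -c "
from plant import *
print(sense()['t']); print(hand_in())"
```

```text
24.6
the job is handed in; nothing more can be done
None
```

The crate is home against the back stop with the latch arm shut across the mouth of the bay, and I handed the job in at 24.6 s with the gripper clear of everything.

- **Crate:** I pushed the small natural-wood crate at the rear face of its foot, with the fingertips about 13 mm above the bench, straightening it as it slid. It stayed upright and came to a firm stop at about 40 N. Camera fits put it within about 1 mm of home.
- **Latch:** I pushed the white knob round with closed fingers until the end stop held, at about 35 N. In the last picture the arm lies parallel to the crate's rear edge, just behind it.
- **Other things:** The flask, measuring cylinder, jar and look-alike crates appear undisturbed in the final pictures. The yellow crate is partly hidden by the arm there.

Two checks disagreed with what was given or measured:

- **Fingertip height:** The fingertips sit about 37 mm higher than the stated tool length implies. My first approach, before I noticed, passed above the step without touching anything. I backed off, went lower and used the corrected height from then on.
- **Bay position:** My overlay in the final wrist picture is off by about 2 to 6 mm: the crate and rails by about 2 mm, the latch pivot and knob by about 6 mm. The two crate fits also differ by about 0.015 rad in yaw. I therefore judged "home" and "shut" by the hard stops and by how the parts line up with each other.

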